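# Shut and pin the clamp jig round an adapter, and keep it squeezed

## Task

Swing the silver half of the clamp jig fully shut round the adapter standing in it, then take the orange-handled pin from its wooden block and push it fully home, down through the lined-up holes at the end of the jig. Then squeeze the jig's two red pads together firmly with the gripper and finish while still holding them squeezed, the halves pressed shut and the adapter still upright on its seat; do not disturb the grease pot and the tape roll near the block.

Things in the scene. Friction and masses are not known exactly. Their poses are not given: they have to be found in the camera images.
- jig: clamp jig fixed to the bench: dark base 170 x 84 x 8 mm (long along x), fixed blue half, silver half on an upright hinge. Origin: centre of its underside. x runs from the hinge to the pin-hole end, y to the side to which the silver half opens, z up. Shut, the halves meet at y = 0; each is 23 mm thick (y), x -49 to +31 mm, z 10 to 46 mm
- leaf (a joint): angle of the silver half: 0 is fully shut (a firm stop), grows as it opens, counter-clockwise seen from above, up to 1.4; starts 0.6 to 1.1. It turns about the point hinge with slight friction (about 0.07 N m) and stays where it is left; push its outer face near its free end to shut it
- hinge (a point): point on the upright hinge axis at jig x = -62 mm, level with the top of the halves (46 mm above the bench); axes as the jig's
- leaf_end (a point): on the outer face of the silver half (flat steel, clear of its red pad), 92 mm from the hinge axis along the half, 23 mm out from its inner face, 28 mm above the bench; x points along the half away from the hinge, y out of the outer face, z up
- pin_hole (a point): centre of the mouth of the hole in the top lug, 46 mm above the bench, 115 mm from the hinge axis; axes as the jig's. Three flat lugs lie at jig x 33 to 71, y -23 to 23 mm: blue at z 12 to 22 and 36 to 46, silver at z 24 to 34; each has an upright 13 mm hole, lined up when shut; below them is the base plate at z 8 mm
- squeeze_point (a point): point midway between the two red pads when the jig is shut, 28 mm above the bench, at jig x = -14 mm; axes as the jig's. Squeeze along y: 52 mm over both pads
- fixed_pad (a point): middle of the outer face of the red ribbed pad on the blue half, 28 mm above the bench; the pad is 46 mm (x) x 3 mm (y) x 32 mm (z) and faces jig -y. Axes as the jig's
- leaf_pad (a point): middle of the outer face of the red ribbed pad, of the same size, on the silver half, 48 mm from the hinge axis along the half; it faces +y of this point, x points along the half away from the hinge
- pin_grip (a point): grip point in the orange ribbed handle (16 mm thick, 37 mm long) of the locking pin, 62 mm above its tip. Pin 78 mm long, about 60 g: a 10 mm shank 36 mm long with a 7 mm tapered nose, a dark collar 20 mm wide, 5 mm high (its underside rests on the top lug when home), then the handle. z up along the pin. It starts upright in its block
- pin_tip (a point): centre of the pin's lower tip; z up along the pin
- pin_block: wooden block 60 x 60 x 30 mm fixed to the bench, with an upright hole 20 mm deep in the middle of its top, in which the pin stands; origin at the centre of its underside
- adapter_mid (a point): centre of the grey metal adapter with a black ring, 20 mm wide, 35 mm high, standing upright loose on a brass seat (22 mm above the bench) between the halves, directly over the squeeze point; its top is 57 mm above the bench. With the jig shut it has about 1 mm of play all round. z up
- pot: white grease pot with a blue lid, 58 mm wide, 73 mm high, to be left alone; origin at the centre of its underside
- tape: roll of blue tape lying flat, 82 mm wide, 46 mm high, to be left alone; origin at the centre of its underside

How it is judged:
On the way, in this order (a step that is already met when the one before it is completed fails the run):
1. the silver half is swung shut (within 0.04 rad) before the pin goes in (value of joint leaf below 0.04 rad and horizontal distance between pin_tip and pin_hole above 0.03 m), for 0.2 s.
2. the pin is fully home through all three lugs (z of pin_tip in the frame of pin_hole below -0.032 m and horizontal distance between pin_tip and pin_hole below 0.004 m and angle between pin_tip's own z axis and vertical below 0.12 rad and value of joint leaf below 0.045 rad), for 0.2 s.
At the end, for the whole second after the job is handed in: The fingers squeeze both red pads with over 5 N each; the silver half is within 0.02 rad of shut; the pin is upright (0.12 rad) through all lugs, collar within 4 mm of the top lug, tip within 4 mm of the hole's axis; the adapter is upright (0.15 rad) on its seat, within 5 mm of its middle (value of joint leaf below 0.02 rad and contact force between the fingers and leaf_pad_face above 5 N and contact force between the fingers and fixed_pad_face above 5 N and z of pin_tip in the frame of pin_hole below -0.032 m and horizontal distance between pin_tip and pin_hole below 0.004 m and angle between pin_tip's own z axis and vertical below 0.12 rad and horizontal distance between adapter_mid and squeeze_point below 0.005 m and z of adapter_mid in the frame of squeeze_point below 0.016 m and angle between adapter_mid's own z axis and vertical below 0.15 rad); the arm keeps its last pose, push and grip.
It fails at once if the grease pot is moved more than 30 mm (distance of pot from where it was at the start of the episode above 0.03 m).
It fails at once if the tape roll is moved more than 30 mm (distance of tape from where it was at the start of the episode above 0.03 m).
It also fails if it takes over 64 s, if anything falls off the work surface, if the arm or the gripper's body presses on something with over 40 N, if the wrist force passes 120 N, or if a joint passes its speed limit or range.

## Robot

A 7-joint arm with a two-finger parallel gripper is mounted at the origin on a cart in front of the work surface, level with it; the furniture and walls round the work are solid. World frame = base frame: x ahead of the robot, y to its left, z up, the work surface at z = 0. Lengths are in m, angles in rad, forces in N, time in s.
With the tool pointing down it reaches from about 0.425 to 0.925 m from the base axis. Payload 6.8 kg.
Tool frame: the origin (TCP) lies midway between the tips of the shut fingers; the grasp point (between the pads) lies 19 mm behind it; x points along the fingers, z is the direction in which the jaws open and shut, and the axes are right-handed (so a half turn about x gives the same grasp; the last joint's range is limited). The gripper opens to 88 mm and grips with 3 to 60 N. Pads are 20 mm wide; open, the fingers measure 115 mm over their backs; the gripper's body (75 mm by 178 mm) begins 61 mm behind the grasp point.
Start: joints at [1.213, 0.477, 0.022, 1.555, -0.011, 1.109, -0.083], TCP at [0.167, -0.654, 0.195] pointing down, gripper open.
Joint ranges: [-2.96, 2.96], [-0.34, 2.1], [-1.41, 1.46], [0.24, 2.44], [-1.37, 4.51], [0.17, 1.92], [-2.96, 2.96]. Speed limits (rad/s): [2.39, 2.39, 3.14, 3.14, 3.14, 3.14, 3.14].

## Interface

Orientations are given as a unit quaternion [x, y, z, w].
In Python, from cell import robot, optics gives the robot as it stands.
- The arm moves only by the tool move_arm, never from a script. Its arguments are lists of equal length, an entry for each row: "offset": the shift along the world's x, y, z in m, a list of three; "angular": the turn, a rotation vector about the world's x, y, z in degrees, a list of three. A call has 1 to 20 rows; each row shifts and turns the commanded pose from where the row before left it; what a row does not reach is not made up. A row lasts 1/8 s, in which the tool goes at most 62.5 mm and 10.7 degrees, less where a joint would pass 70% of its speed; a pose out of reach is approached as far as the arm can. A call with a gripper value outside its range is refused whole. "fingers" is the opening in per cent of the stroke, from 0 (shut) to 100 (fully open), set as the call begins (left out, the last holds). The fingers move at their own pace and stop on an object; the grip force is fixed at half the most. Time passes only in rows, so rows that do not move let the fingers close. It gives the time, the measured TCP pose, the force and the opening at its end, in the units of the state.
- robot.get_obs(): the state, without advancing time (a new reading comes with each control period).
- optics.get_image(name): name is "side" or "top"; returns a dict with "color" (480x640x3 uint8, red, green, blue), "camera_matrix" (3x3 intrinsics, pixels), "k1" (the pictures are not rectified: a ray, as slopes to the right and down, at radius r is drawn at 1 + k1 r^2 times it, then the intrinsics apply), "xyz" and "orientation" of the camera in the world. Camera axes: x right, y up, looking along -z (the intrinsics and any distortion apply to the point x, -y, -z); pixel columns grow to the right and rows downward; lengths in m; the calibration is good to about 2 mm. A picture is of the moment at which its call begins. There is no depth.
- robot.hand_in(): hands the job in, once; it reports no verdict.
The state is a dict: "time": time; "qpos": joint angles; "dq": joint speeds; "joint_torque": joint torques, N m; "tool_pos": TCP position; "tcp_rot": TCP orientation; "contact_force": force on the tool from outside, world axes, zero at the start; "ft_torque": the same for the moment, N m; "opening": opening from 0.0 (shut) to 1.0 (fully open).
Only numpy, scipy, OpenCV 4.12 (cv2) and the standard library are available. Lean on these libraries where they do the work, as an engineer would, in place of code of your own. Each camera call takes 0.05 s, during which the arm holds its last target.

## Working session

There is one attempt and no reset: what is moved stays moved. The work goes in short steps, Python scripts to look and compute and a tool call to move; the robot and the scene stay as the last step left them, time stands still between calls to the robot, and variables do not carry over. Pictures are saved under pics/ and viewed, and the job is handed in when it is done.

Besides the shell and the picture viewer there is one more tool, called after ">>>" by a JSON object that holds its "name" and its "arguments". move_arm: Moves the arm, as the interface text tells. Its arguments: {"type":"object","properties":{"offset":{"type":"array","items":{"type":"array","items":{"type":"number"}}},"angular":{"type":"array","items":{"type":"array","items":{"type":"number"}}},"fingers":{"type":"number"}},"required":["offset","angular"]}

```bash
ls; mkdir -p pics; cat > snap.py <<'E'
import sys,cv2,numpy as np,pickle
from cell import robot,optics
for n in sys.argv[2:]:
    im=optics.get_image(n); pickle.dump(im,open(f'pics/{sys.argv[1]}_{n}.pkl','wb'))
    cv2.imwrite(f'pics/{sys.argv[1]}_{n}.png',im['color'][:,:,::-1])
    print(n,im['xyz'],im['orientation'],im['k1'],np.array(im['camera_matrix']).tolist())
o=robot.get_obs(); print({k:np.round(v,3).tolist() for k,v in o.items()})
E
python3 snap.py a side top
```

```text
pics
side [0.38170712 0.8780983  0.53209043] [-0.06037244  0.48605238  0.86251459 -0.12718817] 0.001368778299532883 [[484.10597781954675, 0.0, 324.8855905124233], [0.0, 484.10597781954675, 235.48408242945536], [0.0, 0.0, 1.0]]
top [0.38236548 0.17953223 1.02077675] [-0.06427371  0.07176702  0.70562687 -0.70200364] -0.08862011006194094 [[553.6377904701883, 0.0, 312.823973811099], [0.0, 553.6377904701883, 233.1094349986909], [0.0, 0.0, 1.0]]
{'time': 0.1, 'qpos': [1.213, 0.478, 0.022, 1.556, -0.012, 1.109, -0.083], 'dq': [0.002, -0.002, 0.002, -0.003, 0.0, 0.002, -0.001], 'joint_torque': [0.005, -58.409, 1.54, -27.331, -0.054, 0.013, 0.0], 'tool_pos': [0.167, -0.654, 0.194], 'tcp_rot': [0.434, 0.559, -0.434, 0.558], 'contact_force': [0.323, -0.188, -0.45], 'ft_torque': [0.015, -0.019, 0.017], 'opening': 1.0}
```

View pics/a_side.png

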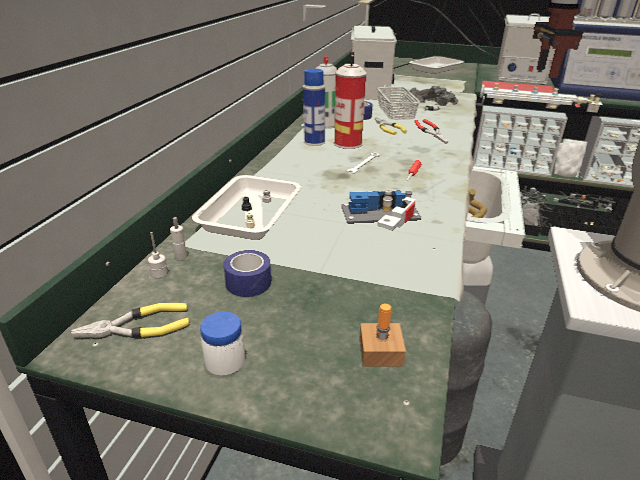

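View pics/a_top.png

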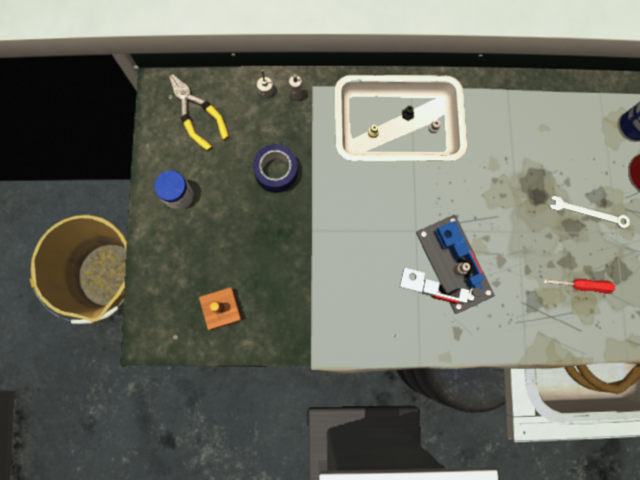

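The top view shows the jig at about (455,262), with the hinge end low right, the silver half swung open to the left, and the lug end at (448,232). The pin block is at (220,308), the pot at (172,188) and the tape at (276,168). I'll zoom in on both views.

```bash
cat > geo.py <<'E'
import numpy as np,cv2,pickle
from scipy.spatial.transform import Rotation as R
def load(f): return pickle.load(open(f'pics/{f}.pkl','rb'))
def ray(im,uv):
    K=np.array(im['camera_matrix']); 
    p=cv2.undistortPoints(np.array([[uv]],float),K,np.array([im['k1'],0,0,0,0.]))[0,0]
    d=R.from_quat(im['orientation']).as_matrix()@np.array([p[0],-p[1],-1])
    return np.array(im['xyz']),d/np.linalg.norm(d)
def plane(im,uv,z):
    o,d=ray(im,uv); return o+d*(z-o[2])/d[2]
def tri(a,ua,b,ub):
    o1,d1=ray(a,ua);o2,d2=ray(b,ub)
    A=np.stack([d1,-d2],1); s=np.linalg.lstsq(A,o2-o1,rcond=None)[0]
    p,q=o1+d1*s[0],o2+d2*s[1]; return (p+q)/2,np.linalg.norm(p-q)
def proj(im,P):
    Rm=R.from_quat(im['orientation']).as_matrix(); c=(np.atleast_2d(P)-im['xyz'])@Rm
    s=np.stack([c[:,0]/-c[:,2],-c[:,1]/-c[:,2]],1); r2=(s**2).sum(1,keepdims=True)
    s=s*(1+im['k1']*r2); K=np.array(im['camera_matrix']); return s*[K[0,0],K[1,1]]+K[:2,2]
E
python3 - <<'E'
import cv2
t=cv2.imread('pics/a_top.png');s=cv2.imread('pics/a_side.png')
def c(i,x,y,w,h,k,n): cv2.imwrite(n,cv2.resize(i[y:y+h,x:x+w],None,fx=k,fy=k,interpolation=cv2.INTER_CUBIC))
c(t,390,205,120,115,5,'pics/tj.png');c(s,335,180,100,60,7,'pics/sj.png')
c(t,190,280,60,55,8,'pics/tb.png');c(s,350,295,64,75,8,'pics/sb.png')
E
```

```text
(no output)
```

View pics/tj.png

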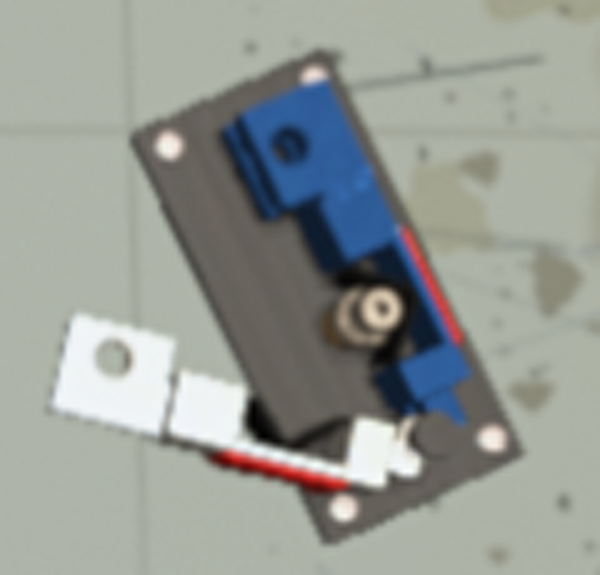

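View pics/sj.png

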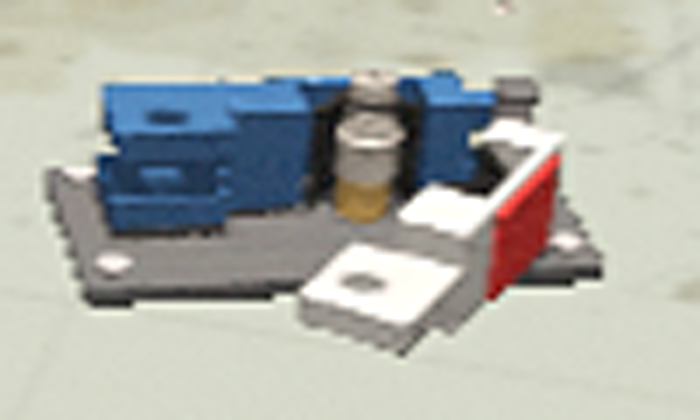

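View pics/tb.png

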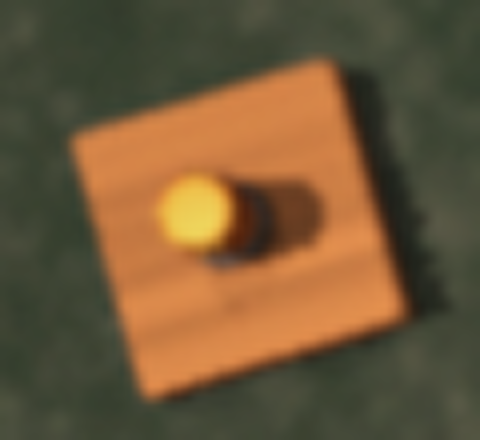

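View pics/sb.png

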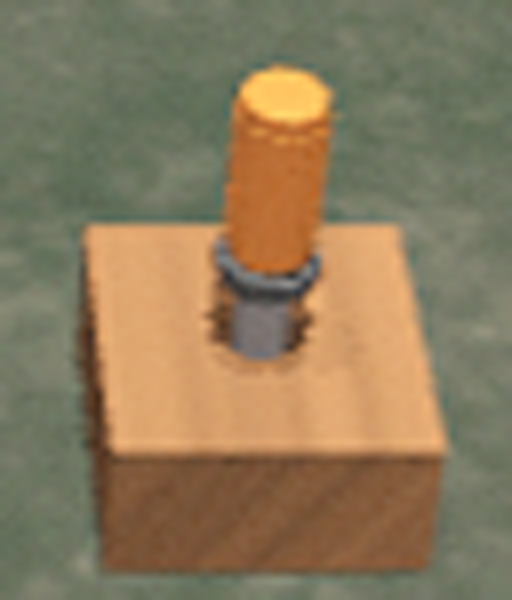

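The crops give these landmarks:
- **Top crop:** base corners at (133,135), (330,52), (522,452) and (328,543); top blue hole at (290,146); silver hole at (114,358); pivot at (437,436); adapter top at (382,310).
- **Side crop:** blue top hole at about (170,116), silver hole at (365,282), adapter top at (374,82).
- **Pin:** top view centre at (197,212), side view cap centre at (285,95).

```bash
python3 - <<'E'
from geo import *
np.set_printoptions(precision=4,suppress=True)
t,s=load('a_top'),load('a_side')
def T(x,y,ox=390,oy=205,k=5): return ((x+.5)/k-.5+ox,(y+.5)/k-.5+oy)
def S(x,y,ox=335,oy=180,k=7): return ((x+.5)/k-.5+ox,(y+.5)/k-.5+oy)
tb=lambda x,y:T(x,y,190,280,8); sb=lambda x,y:S(x,y,350,295,8)
c=[plane(t,T(*p),.008) for p in [(133,135),(330,52),(522,452),(328,543)]]
print('base corners',c,[np.linalg.norm(c[i]-c[(i+1)%4]) for i in range(4)],'centre',np.mean(c,0))
ax=((c[0]+c[1])-(c[2]+c[3]))[:2]; print('jig x yaw',np.arctan2(ax[1],ax[0]))
print('screws',[plane(t,T(*p),.008) for p in [(168,146),(314,78),(492,438),(344,509)]])
for n,a,b,z in [('bluehole',(290,146),(170,116),.046),('silverhole',(114,358),(365,282),.034),('adapter',(382,310),(374,82),.057),('hinge',(437,436),(518,85),.05)]:
    print(n,tri(t,T(*a),s,S(*b)),'plane',plane(t,T(*a),z),plane(s,S(*b),z))
print('pin top',tri(t,tb(197,212),s,sb(285,95)))
b=[plane(t,tb(*p),.03) for p in [(72,137),(330,60),(410,318),(148,400)]]
print('block',b,np.mean(b,0),[np.linalg.norm(b[i]-b[(i+1)%4]) for i in range(4)])
b2=[plane(s,sb(*p),.03) for p in [(85,228),(398,228),(446,452),(110,455)]]
print('block side',b2,np.mean(b2,0))
# heights by two views of block corners
print('pinhole in block',plane(s,sb(262,345),.03))
o=R.from_quat([0.434,0.559,-0.434,0.558]).as_matrix(); print(o)
E
```

```text
base corners [array([ 0.582 , -0.0256,  0.008 ]), array([ 0.6137, -0.1023,  0.008 ]), array([ 0.4619, -0.1663,  0.008 ]), array([ 0.4294, -0.0917,  0.008 ])] [np.float64(0.08294165867101333), np.float64(0.164773237402824), np.float64(0.08136472208578063), np.float64(0.1662856564855675)] centre [ 0.5218 -0.0965  0.008 ]
jig x yaw 0.4037856381121053
screws [array([ 0.5778, -0.0387,  0.008 ]), array([ 0.6037, -0.0956,  0.008 ]), array([ 0.4672, -0.1553,  0.008 ]), array([ 0.4418, -0.0983,  0.008 ])]
bluehole (array([ 0.5695, -0.0748,  0.047 ]), np.float64(0.0011166581203649734)) plane [ 0.5702 -0.0751  0.046 ] [ 0.5693 -0.0767  0.046 ]
silverhole (array([ 0.4944, -0.0101,  0.0343]), np.float64(0.001395519427014158)) plane [ 0.4952 -0.0102  0.034 ] [ 0.4938 -0.0106  0.034 ]
adapter (array([ 0.509 , -0.1027,  0.0553]), np.float64(0.00022059441847645093)) plane [ 0.5088 -0.1022  0.057 ] [ 0.5084 -0.0992  0.057 ]
hinge (array([ 0.4647, -0.1207,  0.0526]), np.float64(0.0005119985606420768)) plane [ 0.4646 -0.1215  0.05  ] [ 0.4654 -0.1262  0.05  ]
pin top (array([0.4403, 0.3354, 0.0877]), np.float64(0.0001441961813311337))
block [array([0.4607, 0.3735, 0.03  ]), array([0.4778, 0.3159, 0.03  ]), array([0.4204, 0.2971, 0.03  ]), array([0.4025, 0.3549, 0.03  ])] [0.4403 0.3353 0.03  ] [np.float64(0.060023648533575426), np.float64(0.06039212127708735), np.float64(0.060569583153910124), np.float64(0.06107841271365594)]
block side [array([0.4777, 0.3159, 0.03  ]), array([0.4199, 0.2978, 0.03  ]), array([0.4025, 0.3549, 0.03  ]), array([0.4602, 0.3736, 0.03  ])] [0.4401 0.3356 0.03  ]
pinhole in block [0.4392 0.3376 0.03  ]
[[-0.0011  0.969   0.247 ]
 [ 0.0009  0.247  -0.969 ]
 [-1.     -0.0009 -0.0011]]
```

>>> {"name": "move_arm", "arguments": {"offset": [[0.033,0.036,0.004],[0.033,0.036,0.004],[0.033,0.036,0.004],[0.033,0.036,0.004],[0.033,0.036,0.004],[0.033,0.036,0.004],[0.033,0.036,0.004],[0.0045,0.049,0],[0.0045,0.049,0],[0.0045,0.049,0],[0.0045,0.049,0],[0.0045,0.049,0],[0.0045,0.049,0],[0.0045,0.049,0],[0.0045,0.049,0],[0,0,0]], "angular": [[0,0,0],[0,0,0],[0,0,0],[0,0,0],[0,0,0],[0,0,0],[0,0,0],[0,0,1.15],[0,0,1.15],[0,0,1.15],[0,0,1.15],[0,0,1.15],[0,0,1.15],[0,0,1.15],[0,0,1.15],[0,0,0]], "fingers": 0}}

```text
time: 2.1
tool_pos: [0.4338, -0.0064, 0.2231]
tcp_rot: [0.386, 0.593, -0.385, 0.593]
contact_force: [0.3, -1.1, 0.8]
opening: 0.007
```

```bash
cat > jig.py <<'E'
import numpy as np
H=np.array([.4647,-.1207]);Y=.411
ex=np.array([np.cos(Y),np.sin(Y)]);ey=np.array([-ex[1],ex[0]])
def W(X,y): return H+X*ex+y*ey   # hinge-origin jig coords -> world
def J(p): d=np.array(p[:2])-H; return np.array([d@ex,d@ey])
E
python3 - <<'E'
from jig import *
for f in [.9,.75,.6,.45,.3,.15,.05,0]:
    r=.1; C=r*np.array([np.cos(f),np.sin(f)])+.023*np.array([-np.sin(f),np.cos(f)])
    c=C+[-.01,.0135]; print(f,c.round(4),W(*c).round(4))
E
python3 snap.py b side top
```

```text
0.9 [0.0341 0.1061] [ 0.4536 -0.0098]
0.75 [0.0475 0.0985] [ 0.4689 -0.0114]
0.6 [0.0595 0.0889] [ 0.4838 -0.0154]
0.45 [0.07   0.0777] [ 0.4979 -0.0215]
0.3 [0.0787 0.065 ] [ 0.5109 -0.0296]
0.15 [0.0854 0.0512] [ 0.5226 -0.0396]
0.05 [0.0887 0.0415] [ 0.5295 -0.0472]
0 [0.09   0.0365] [ 0.5326 -0.0513]
side [0.38170712 0.8780983  0.53209043] [-0.06037244  0.48605238  0.86251459 -0.12718817] 0.001368778299532883 [[484.10597781954675, 0.0, 324.8855905124233], [0.0, 484.10597781954675, 235.48408242945536], [0.0, 0.0, 1.0]]
top [0.38236548 0.17953223 1.02077675] [-0.06427371  0.07176702  0.70562687 -0.70200364] -0.08862011006194094 [[553.6377904701883, 0.0, 312.823973811099], [0.0, 553.6377904701883, 233.1094349986909], [0.0, 0.0, 1.0]]
{'time': 2.2, 'qpos': [0.316, 0.072, -0.452, 2.04, 0.037, 1.038, -1.314], 'dq': [0.02, 0.0, 0.026, 0.003, 0.002, 0.001, -0.002], 'joint_torque': [-1.203, -29.731, -1.71, -26.479, -0.136, -0.095, -0.039], 'tool_pos': [0.434, -0.01, 0.223], 'tcp_rot': [0.387, 0.592, -0.388, 0.591], 'contact_force': [0.085, -1.122, -0.123], 'ft_torque': [-0.036, 0.027, -0.014], 'opening': 0.01}
```

>>> {"name": "move_arm", "arguments": {"offset": [[0,0,-0.04],[0,0,-0.04],[0,0,-0.04],[0,0,-0.04],[0,0,-0.02],[0,0,-0.02],[0,0,0]], "angular": [[0,0,0],[0,0,0],[0,0,0],[0,0,0],[0,0,0],[0,0,0],[0,0,0]]}}

```text
time: 3.08
tool_pos: [0.4325, -0.0117, 0.0218]
tcp_rot: [0.387, 0.592, -0.389, 0.59]
contact_force: [0.1, 0.5, 0.8]
opening: 0.005
```

```bash
python3 snap.py c side top | tail -1
```

```text
{'time': 3.175, 'qpos': [0.216, 0.386, -0.39, 2.23, 0.269, 0.569, -1.539], 'dq': [-0.002, -0.017, -0.011, -0.007, -0.002, -0.001, -0.002], 'joint_torque': [-0.042, -39.119, -2.367, -15.525, 0.018, -0.061, -0.008], 'tool_pos': [0.434, -0.011, 0.023], 'tcp_rot': [0.388, 0.591, -0.388, 0.591], 'contact_force': [0.597, 0.023, 0.252], 'ft_torque': [-0.032, 0.018, -0.021], 'opening': 0.002}
```

View pics/c_side.png

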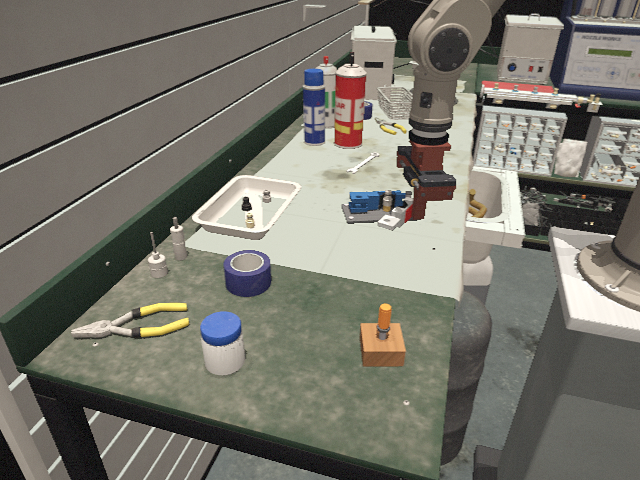

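The fingers stand clear on the outer side of the silver half at (418,205). Now I push it along the arc.

>>> {"name": "move_arm", "arguments": {"offset": [[0.0098,0,0],[0.0098,0,0],[0.0077,-0.0008,0],[0.0076,-0.0008,0],[0.0075,-0.002,0],[0.0074,-0.002,0],[0.007,-0.003,0],[0.007,-0.003,0],[0.0065,-0.004,0],[0.0065,-0.004,0],[0.0058,-0.005,0],[0.0058,-0.005,0],[0.0035,-0.0038,0],[0.0034,-0.0038,0],[0,0,0],[0,0,0]], "angular": [[0,0,0],[0,0,0],[0,0,0],[0,0,0],[0,0,0],[0,0,0],[0,0,0],[0,0,0],[0,0,0],[0,0,0],[0,0,0],[0,0,0],[0,0,0],[0,0,0],[0,0,0],[0,0,0]]}}

```text
time: 5.18
tool_pos: [0.529, -0.0471, 0.0229]
tcp_rot: [0.388, 0.591, -0.388, 0.591]
contact_force: [-0.3, -0.4, 0.2]
opening: 0.008
```

```bash
python3 snap.py d side top | tail -1; python3 - <<'E'
import cv2
t=cv2.imread('pics/d_top.png');s=cv2.imread('pics/d_side.png')
a=cv2.resize(t[205:320,390:510],(600,575));b=cv2.resize(s[175:240,335:435],(700,455))
cv2.imwrite('pics/d1.png',a);cv2.imwrite('pics/d2.png',b)
E
```

```text
{'time': 5.275, 'qpos': [0.263, 0.504, -0.365, 2.014, 0.28, 0.672, -1.441], 'dq': [0.001, -0.002, -0.0, 0.0, 0.001, -0.0, 0.001], 'joint_torque': [0.068, -49.725, -3.511, -18.32, -0.005, -0.069, -0.0], 'tool_pos': [0.529, -0.047, 0.023], 'tcp_rot': [0.388, 0.592, -0.388, 0.591], 'contact_force': [0.013, -0.299, -0.654], 'ft_torque': [-0.065, -0.028, 0.004], 'opening': 0.004}
```

View pics/d2.png

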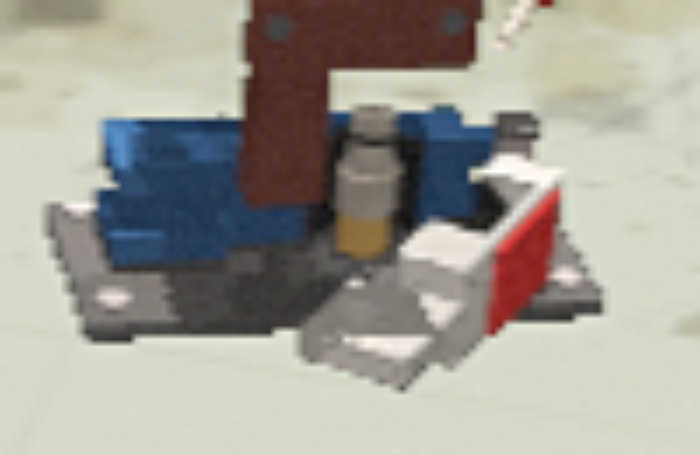

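View pics/d1.png

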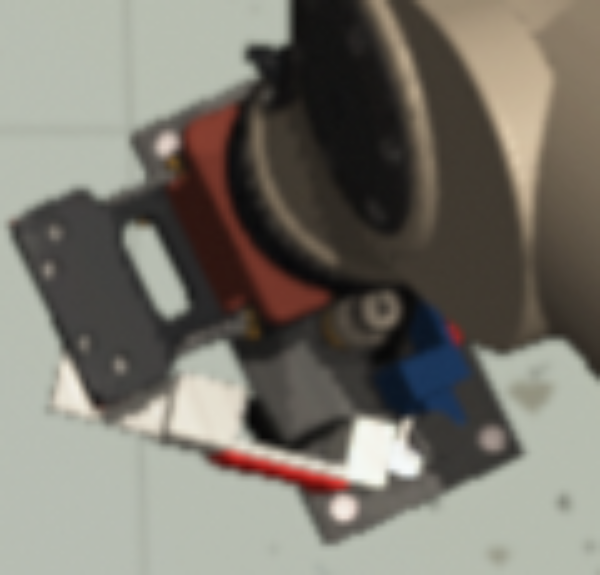

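```bash
python3 - <<'E'
from geo import *
for n,p in [('c',(.434,-.011,.023)),('d',(.529,-.047,.023))]:
  for v in ['top','side']:
    im=load(f'{n}_{v}'); q=proj(im,[p,(p[0],p[1],p[2]+.08)]); print(n,v,q.round(1).tolist())
    c=im['color'][:,:,::-1].copy()
    for a,col in zip(q,[(0,255,0),(255,255,0)]): cv2.circle(c,tuple(int(round(k)) for k in a),2,col,-1)
    x,y=q[0].astype(int); cr=c[max(y-70,0):y+60,max(x-70,0):x+70]
    cv2.imwrite(f'pics/{n}p_{v}.png',cv2.resize(cr,None,fx=4,fy=4,interpolation=cv2.INTER_CUBIC))
a=[cv2.imread(f'pics/{n}p_{v}.png') for n in 'cd' for v in ('top','side')]
g=np.vstack([np.hstack([cv2.resize(z,(400,300)) for z in a[:2]]),np.hstack([cv2.resize(z,(400,300)) for z in a[2:]])])
cv2.imwrite('pics/grid.png',g)
E
```

```text
c top [[413.0, 310.7], [422.0, 308.1]]
c side [[414.7, 228.8], [419.3, 194.3]]
d top [[430.5, 258.4], [440.8, 251.4]]
d side [[373.3, 214.0], [376.0, 180.6]]
```

View pics/grid.png

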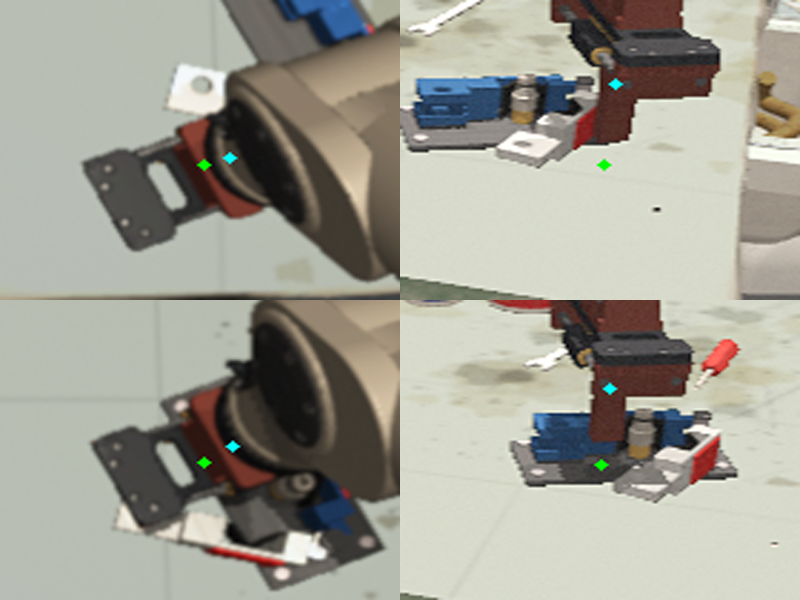

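The leaf did not move and no force was felt, so the fingers passed over or behind it. In both views the visible fingertip sits above the projected TCP. I'll check the gripper's true position.

```bash
python3 - <<'E'
import cv2
s=cv2.imread('pics/d_side.png');t=cv2.imread('pics/d_top.png')
cv2.imwrite('pics/d3.png',cv2.resize(s[100:240,320:460],None,fx=4,fy=4,interpolation=cv2.INTER_CUBIC))
cv2.imwrite('pics/d4.png',cv2.resize(t[190:310,380:500],None,fx=5,fy=5,interpolation=cv2.INTER_CUBIC))
s=cv2.imread('pics/b_side.png');t=cv2.imread('pics/b_top.png')
cv2.imwrite('pics/b3.png',s)
E
```

```text
(no output)
```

View pics/d3.png

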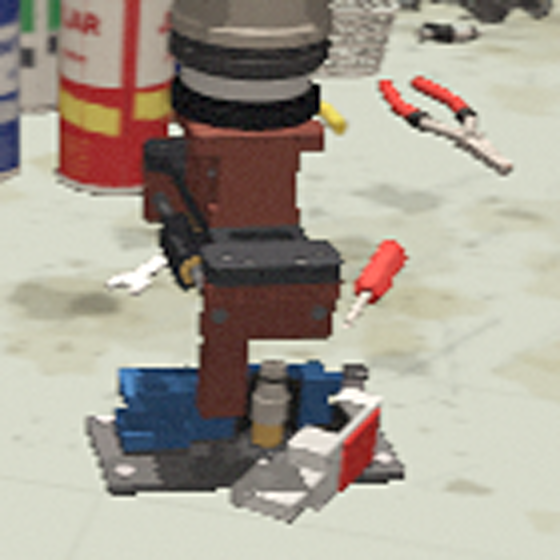

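View pics/b3.png

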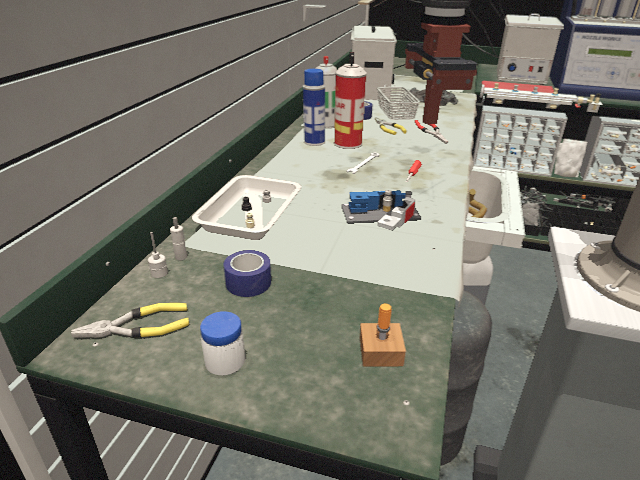

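```bash
python3 - <<'E'
from geo import *
np.set_printoptions(precision=4,suppress=True)
for n,p,tip in [('b',(.434,-.010,.223),(431,124)),('c',(.434,-.011,.023),None),('d',(.529,-.047,.023),(375,203.5))]:
    im=load(n+'_side'); print(n,proj(im,p))
    if tip is None: continue
    o,d=ray(im,tip)
    print(' at z:',plane(im,tip,p[2]),' at y:',o+d*(p[1]-o[1])/d[1])
E
python3 -c "
import cv2
s=cv2.imread('pics/c_side.png');cv2.imwrite('pics/c3.png',cv2.resize(s[120:260,360:500],None,fx=4,fy=4))"
```

```text
b [[427.0691 136.7742]]
 at z: [ 0.4343 -0.0879  0.223 ]  at y: [ 0.43   -0.01    0.2479]
c [[414.6998 228.7753]]
d [[373.2512 213.9836]]
 at z: [ 0.5349 -0.0971  0.023 ]  at y: [ 0.5271 -0.047   0.0492]
```

View pics/c3.png

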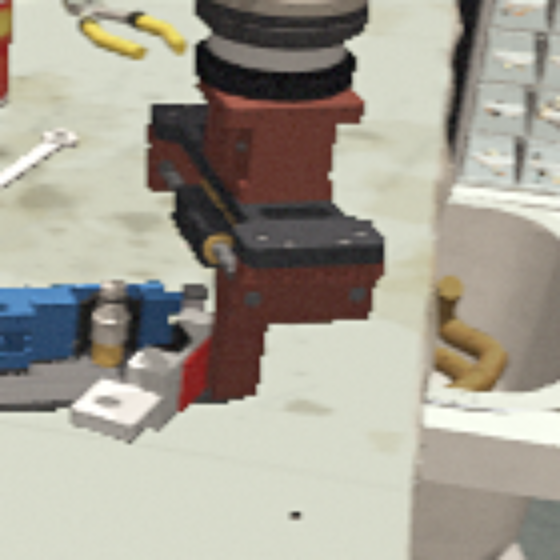

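View pics/d4.png

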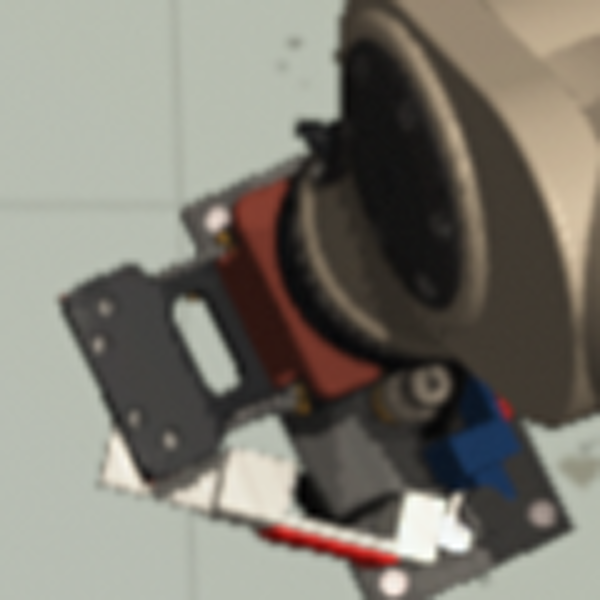

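```bash
python3 - <<'E'
from geo import *
from jig import J
np.set_printoptions(precision=4,suppress=True)
t,s=load('d_top'),load('d_side')
for a,b in [((65,298),(207,264)),((150,480),(340,268)),((65,298),(207,240)),((150,480),(340,252))]:
    p,e=tri(t,(a[0]/5+380,a[1]/5+190),s,(b[0]/4+320,b[1]/4+100)); print(p,e,'rel tcp jig',J(p)-J((.529,-.047)),p[2]-.023)
E
```

```text
[0.5226 0.0457 0.1742] 0.003491655524947509 rel tcp jig [0.0312 0.0875] 0.15123870371410064
[0.4649 0.0204 0.1702] 0.0009339462312320768 rel tcp jig [-0.0319  0.0874] 0.147199683454081
[0.5219 0.0478 0.1869] 0.006024470071287545 rel tcp jig [0.0313 0.0898] 0.16385966997858606
[0.4648 0.022  0.1788] 0.0024457223425998925 rel tcp jig [-0.0313  0.0889] 0.15582068379229075
```

The plate corners put the gripper's x and y at the reported values, but the visible fingertips are about 26–30 mm above the reported TCP height. That explains why they passed over the 46 mm top of the leaf. I'll go back, lower in small steps and watch the force.

>>> {"name": "move_arm", "arguments": {"offset": [[0,0,0.015],[-0.019,0.0074,0],[-0.019,0.0074,0],[-0.019,0.0074,0],[-0.019,0.0074,0],[-0.019,0.0074,0],[0,0,-0.015],[0,0,-0.005],[0,0,-0.005],[0,0,-0.005],[0,0,0]], "angular": [[0,0,0],[0,0,0],[0,0,0],[0,0,0],[0,0,0],[0,0,0],[0,0,0],[0,0,0],[0,0,0],[0,0,0],[0,0,0]]}}

```text
time: 6.65
tool_pos: [0.4341, -0.0103, 0.0075]
tcp_rot: [0.388, 0.592, -0.388, 0.591]
contact_force: [1.0, 0.4, 0.2]
opening: 0.008
```

```bash
python3 snap.py e side top | tail -1; python3 -c "
import cv2
s=cv2.imread('pics/e_side.png');cv2.imwrite('pics/e3.png',cv2.resize(s[150:250,370:470],None,fx=6,fy=6,interpolation=cv2.INTER_CUBIC))"
```

```text
{'time': 6.75, 'qpos': [0.202, 0.416, -0.377, 2.237, 0.297, 0.534, -1.564], 'dq': [0.001, -0.006, -0.002, 0.0, 0.001, -0.002, 0.0], 'joint_torque': [-0.03, -40.776, -2.526, -14.859, 0.006, -0.075, -0.004], 'tool_pos': [0.434, -0.01, 0.008], 'tcp_rot': [0.388, 0.591, -0.388, 0.591], 'contact_force': [0.24, -0.201, -0.365], 'ft_torque': [0.058, -0.055, 0.01], 'opening': 0.004}
```

View pics/e3.png

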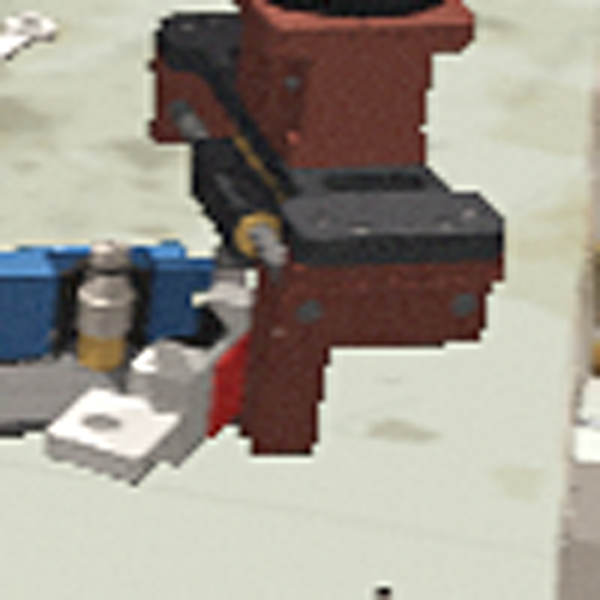

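```bash
python3 - <<'E'
from geo import *
np.set_printoptions(precision=4,suppress=True)
im=load('e_side')
for px in [(250,452),(283,455),(316,452)]:
    q=(px[0]/6+370,px[1]/6+150); o,d=ray(im,q)
    for y in (-.03,-.01,.003): print(px,o+d*(y-o[1])/d[1], end=' ')
    print()
E
```

```text
(250, 452) [ 0.4424 -0.03    0.0193] (250, 452) [ 0.441  -0.01    0.0306] (250, 452) [0.4402 0.003  0.0379] 
(283, 455) [ 0.4308 -0.03    0.0201] (283, 455) [ 0.4298 -0.01    0.0314] (283, 455) [0.4291 0.003  0.0387] 
(316, 452) [ 0.4197 -0.03    0.0234] (316, 452) [ 0.4188 -0.01    0.0346] (316, 452) [0.4183 0.003  0.0419]
```

The visible tip is at z≈0.033 with the TCP reading 0.008, so the offset is again about 26 mm. I'll lower another 10 mm and push.

>>> {"name": "move_arm", "arguments": {"offset": [[0,0,-0.005],[0,0,-0.005],[0.0098,0,0],[0.0098,0,0],[0.0077,-0.0008,0],[0.0076,-0.0008,0],[0,0,0]], "angular": [[0,0,0],[0,0,0],[0,0,0],[0,0,0],[0,0,0],[0,0,0],[0,0,0]]}}

```text
time: 7.62
tool_pos: [0.4699, -0.012, -0.002]
tcp_rot: [0.388, 0.591, -0.388, 0.591]
contact_force: [-0.8, -0.5, -0.1]
opening: 0.003
```

```bash
python3 snap.py f side top | tail -1; python3 -c "
import cv2
s=cv2.imread('pics/f_side.png');cv2.imwrite('pics/f3.png',cv2.resize(s[150:250,350:450],None,fx=6,fy=6,interpolation=cv2.INTER_CUBIC))"
```

```text
{'time': 7.725, 'qpos': [0.192, 0.474, -0.36, 2.165, 0.313, 0.551, -1.561], 'dq': [-0.0, -0.003, 0.001, 0.007, 0.0, -0.002, -0.001], 'joint_torque': [-0.019, -44.92, -2.939, -15.51, 0.003, -0.091, 0.003], 'tool_pos': [0.469, -0.012, -0.002], 'tcp_rot': [0.388, 0.591, -0.388, 0.591], 'contact_force': [-0.821, 0.04, -0.747], 'ft_torque': [-0.003, 0.007, 0.002], 'opening': 0.003}
```

View pics/f3.png

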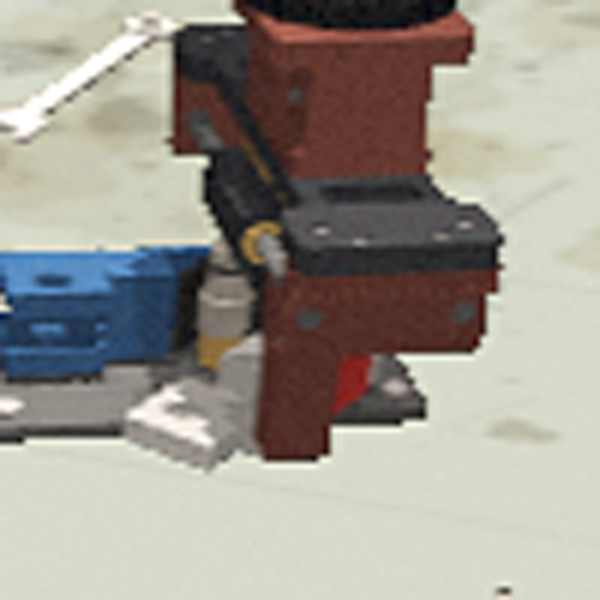

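The leaf is now being pushed by the finger, whose tip is at about (300,455) in the crop. I continue the arc.

>>> {"name": "move_arm", "arguments": {"offset": [[0.0075,-0.002,0],[0.0074,-0.002,0],[0.007,-0.003,0],[0.007,-0.003,0],[0.0065,-0.004,0],[0.0065,-0.004,0],[0.0058,-0.005,0],[0.0058,-0.005,0],[0.0035,-0.0038,0],[0.0034,-0.0038,0],[0.0008,-0.0018,0],[0,0,0]], "angular": [[0,0,0],[0,0,0],[0,0,0],[0,0,0],[0,0,0],[0,0,0],[0,0,0],[0,0,0],[0,0,0],[0,0,0],[0,0,0],[0,0,0]]}}

```text
time: 9.22
tool_pos: [0.5301, -0.0497, -0.0021]
tcp_rot: [0.388, 0.591, -0.388, 0.591]
contact_force: [0.3, -0.3, 0.1]
opening: 0.002
```

```bash
python3 snap.py g side top | tail -1; python3 -c "
import cv2
s=cv2.imread('pics/g_side.png');cv2.imwrite('pics/g3.png',cv2.resize(s[150:250,330:430],None,fx=6,fy=6,interpolation=cv2.INTER_CUBIC))"
```

```text
{'time': 9.325, 'qpos': [0.256, 0.546, -0.352, 2.021, 0.311, 0.626, -1.464], 'dq': [-0.002, -0.001, -0.002, 0.0, 0.001, 0.0, -0.0], 'joint_torque': [0.054, -51.075, -3.6, -17.115, -0.003, -0.073, 0.002], 'tool_pos': [0.53, -0.05, -0.002], 'tcp_rot': [0.387, 0.591, -0.388, 0.591], 'contact_force': [-0.795, -0.047, -0.283], 'ft_torque': [-0.033, 0.04, 0.021], 'opening': 0.008}
```

View pics/g3.png

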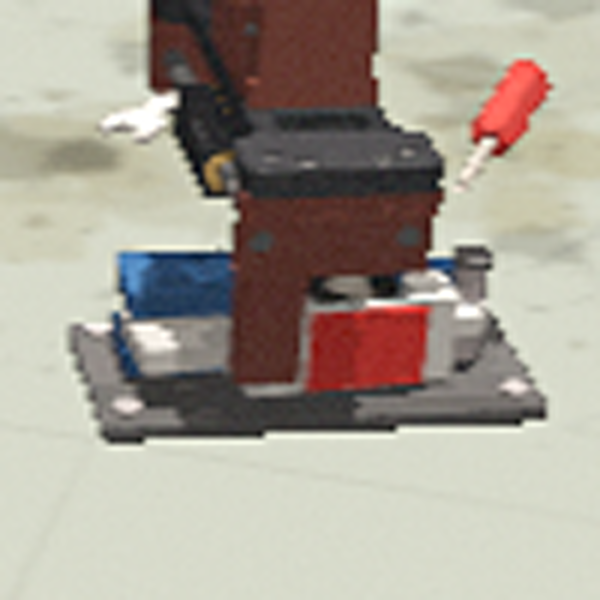

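Almost shut: the silver lug is sliding between the blue lugs at about (180,340). I finish with small pushes.

>>> {"name": "move_arm", "arguments": {"offset": [[0.0004,-0.0009,0],[0.0004,-0.0009,0],[0.0004,-0.0009,0],[0,0,0]], "angular": [[0,0,0],[0,0,0],[0,0,0],[0,0,0]]}}

```text
time: 9.82
tool_pos: [0.5316, -0.052, -0.002]
tcp_rot: [0.388, 0.591, -0.388, 0.591]
contact_force: [-0.8, 0.1, 0.1]
opening: 0.006
```

>>> {"name": "move_arm", "arguments": {"offset": [[0.0004,-0.0009,0],[0.0004,-0.0009,0],[0.0004,-0.0009,0],[0,0,0]], "angular": [[0,0,0],[0,0,0],[0,0,0],[0,0,0]]}}

```text
time: 10.32
tool_pos: [0.5327, -0.0549, -0.0021]
tcp_rot: [0.388, 0.591, -0.388, 0.591]
contact_force: [0.1, 0.8, 0.2]
opening: 0.003
```

>>> {"name": "move_arm", "arguments": {"offset": [[0.0004,-0.0009,0],[0.0004,-0.0009,0],[0,0,0]], "angular": [[0,0,0],[0,0,0],[0,0,0]]}}

```text
time: 10.7
tool_pos: [0.5335, -0.0566, -0.0021]
tcp_rot: [0.388, 0.591, -0.388, 0.591]
contact_force: [-0.0, 0.6, 0.1]
opening: 0.008
```

```bash
python3 snap.py h side top | tail -1; python3 -c "
import cv2
s=cv2.imread('pics/h_side.png');cv2.imwrite('pics/h3.png',cv2.resize(s[150:250,330:430],None,fx=6,fy=6,interpolation=cv2.INTER_CUBIC))"
```

```text
{'time': 10.8, 'qpos': [0.268, 0.551, -0.351, 2.012, 0.311, 0.63, -1.449], 'dq': [0.001, -0.001, -0.0, -0.001, 0.001, 0.0, 0.0], 'joint_torque': [0.242, -51.447, -3.4, -17.108, 0.061, -0.001, -0.002], 'tool_pos': [0.533, -0.057, -0.002], 'tcp_rot': [0.388, 0.591, -0.388, 0.591], 'contact_force': [-0.109, -0.284, 0.86], 'ft_torque': [0.082, -0.04, 0.031], 'opening': 0.008}
```

View pics/h3.png

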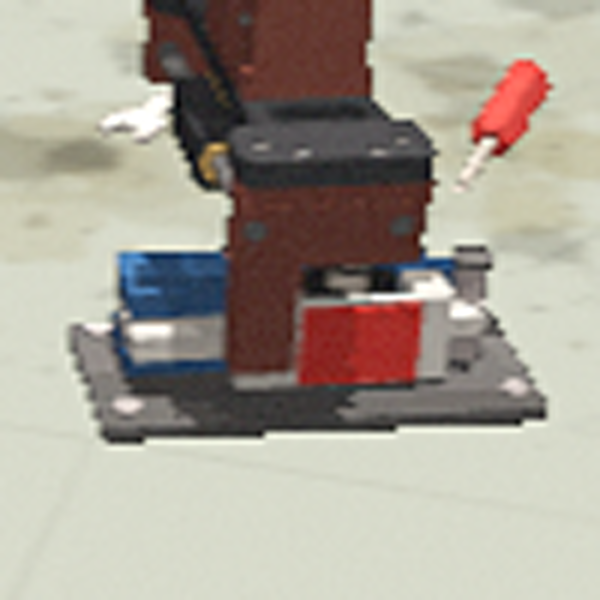

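>>> {"name": "move_arm", "arguments": {"offset": [[0.0004,-0.0009,0],[0.0004,-0.0009,0],[0,0,0]], "angular": [[0,0,0],[0,0,0],[0,0,0]]}}

```text
time: 11.18
tool_pos: [0.5336, -0.0569, -0.0021]
tcp_rot: [0.387, 0.592, -0.387, 0.591]
contact_force: [-2.6, 4.3, 2.8]
opening: 0.006
```

```bash
python3 -c "
from cell import robot
for i in range(1):
    o=robot.get_obs();print(o['joint_torque'].round(2) if hasattr(o['joint_torque'],'round') else o['joint_torque'],o['contact_force'],o['tool_pos'])"
```

```text
[ 2.410e+00 -5.098e+01 -9.100e-01 -1.832e+01  9.700e-01 -3.900e-01
  3.000e-02] [-2.57438761  4.30319631  2.8495439 ] [ 0.53357791 -0.05689224 -0.00207177]
```

>>> {"name": "move_arm", "arguments": {"offset": [[0.0004,-0.0009,0],[0,0,0],[0,0,0]], "angular": [[0,0,0],[0,0,0],[0,0,0]]}}

```text
time: 11.55
tool_pos: [0.5335, -0.0569, -0.0021]
tcp_rot: [0.387, 0.593, -0.387, 0.591]
contact_force: [-3.9, 6.2, 3.9]
opening: 0.002
```

>>> {"name": "move_arm", "arguments": {"offset": [[-0.002,0.0046,0],[-0.008,0.0184,0],[-0.008,0.0184,0.01],[0,0,0.05],[0,0.03,0.05],[0,0.05,0.03],[0,0.05,0.02],[0,0,0]], "angular": [[0,0,0],[0,0,0],[0,0,0],[0,0,0],[0,0,0],[0,0,0],[0,0,0],[0,0,0]]}}

```text
time: 12.55
tool_pos: [0.5173, 0.1179, 0.1609]
tcp_rot: [0.387, 0.592, -0.384, 0.594]
contact_force: [-0.1, -0.2, -0.3]
opening: 0.004
```

```bash
python3 snap.py i side top | tail -1; python3 -c "
import cv2
s=cv2.imread('pics/i_side.png');cv2.imwrite('pics/i3.png',cv2.resize(s[180:240,335:435],None,fx=7,fy=7,interpolation=cv2.INTER_CUBIC))
s=cv2.imread('pics/i_top.png');cv2.imwrite('pics/i4.png',cv2.resize(s[205:320,390:510],None,fx=5,fy=5,interpolation=cv2.INTER_CUBIC))"
```

```text
{'time': 12.65, 'qpos': [0.07, 0.318, -0.484, 1.917, 0.181, 0.948, -1.659], 'dq': [0.024, 0.015, 0.027, 0.016, 0.003, -0.001, 0.003], 'joint_torque': [-1.64, -44.252, -4.71, -25.209, -0.125, -0.143, -0.035], 'tool_pos': [0.516, 0.112, 0.158], 'tcp_rot': [0.387, 0.591, -0.387, 0.592], 'contact_force': [-0.283, 0.143, -0.444], 'ft_torque': [-0.011, -0.059, -0.046], 'opening': 0.002}
```

View pics/i3.png

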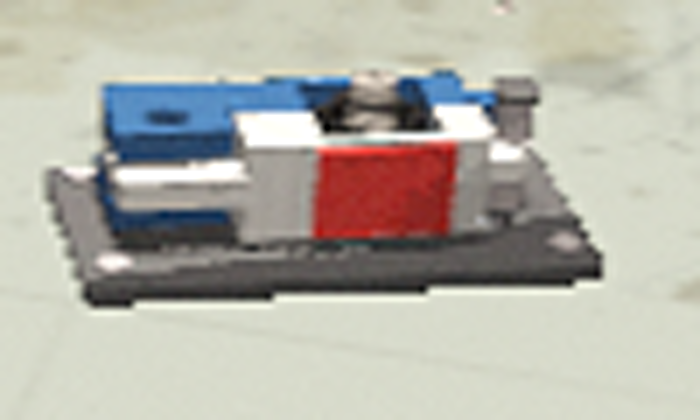

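View pics/i4.png

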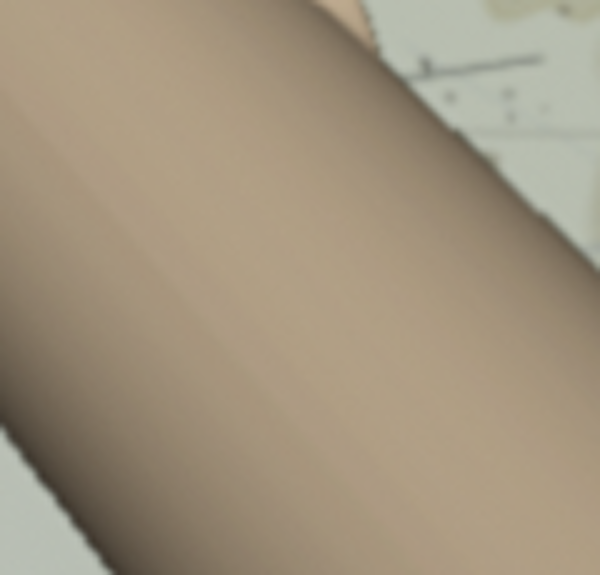

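The side view shows the silver half against the blue one, with its lug between the blue lugs. I'll measure its angle from the outer top edge and from the lug edges.

```bash
python3 -c "
import cv2
s=cv2.imread('pics/i_side.png');cv2.imwrite('pics/i5.png',cv2.resize(s[190:218,345:415],None,fx=11,fy=11,interpolation=cv2.INTER_CUBIC))"
```

```text
(no output)
```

View pics/i5.png

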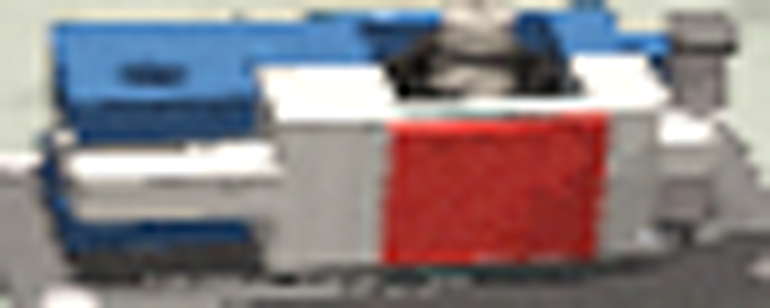

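```bash
python3 - <<'E'
from geo import *
from jig import J
im=load('i_side')
c=lambda x,y:((x+.5)/11-.5+345,(y+.5)/11-.5+190)
for n,p,z in [('half outer top corner far end',(278,123),.046),('half outer top mid',(500,115),.046),('half outer top hinge end',(666,108),.046),('blue lug outer end',(68,102),.046),('blue lug outer nr half',(200,100),.046),('silver lug outer end',(75,185),.034),('silver lug outer',(265,178),.034),('half inner top end',(256,70),.046),('half inner top hinge',(650,58),.046),('hole',(153,73),.046)]:
    print(n,(J(plane(im,c(*p),z))*1000).round(1))
E
```

```text
half outer top corner far end [93.6 22.8]
half outer top mid [48.3 23.4]
half outer top hinge end [14.1 23.4]
blue lug outer end [133.9   9.8]
blue lug outer nr half [107.2  11.4]
silver lug outer end [134.2  22.8]
silver lug outer [95.6 23.3]
half inner top end [93.2 -0.8]
half inner top hinge [11.3  1.2]
hole [114.4  -1.3]
```

All the edges agree: the outer face is at 22.8–23.4 mm along its whole length, so the leaf is shut to about 0.01 rad and the hole is near (115,0). Next is the pin: open the fingers and go above it.

>>> {"name": "move_arm", "arguments": {"offset": [[-0.015,0.045,0],[-0.015,0.045,0],[-0.015,0.045,0],[-0.015,0.045,0],[-0.0155,0.045,0],[0,0,-0.02],[0,0,-0.02],[0,0,-0.02],[0,0,0],[0,0,0]], "angular": [[0,0,0],[0,0,0],[0,0,0],[0,0,0],[0,0,0],[0,0,0],[0,0,0],[0,0,0],[0,0,0],[0,0,0]], "fingers": 100}}

```text
time: 13.9
tool_pos: [0.4417, 0.3365, 0.0983]
tcp_rot: [0.388, 0.591, -0.388, 0.591]
contact_force: [0.5, 0.1, 0.1]
opening: 0.998
```

```bash
python3 snap.py j side top | tail -1; python3 -c "
import cv2
s=cv2.imread('pics/j_side.png');cv2.imwrite('pics/j3.png',cv2.resize(s[220:380,300:460],None,fx=3.6,fy=3.6,interpolation=cv2.INTER_CUBIC))
s=cv2.imread('pics/j_top.png');cv2.imwrite('pics/j4.png',cv2.resize(s[230:370,150:310],None,fx=4,fy=4,interpolation=cv2.INTER_CUBIC))"
```

```text
{'time': 14.0, 'qpos': [-0.338, 0.45, -0.539, 1.904, 0.298, 0.866, -2.189], 'dq': [-0.002, -0.003, -0.004, 0.001, 0.001, -0.002, -0.001], 'joint_torque': [0.089, -48.255, -5.295, -22.104, 0.036, -0.052, 0.004], 'tool_pos': [0.442, 0.337, 0.099], 'tcp_rot': [0.388, 0.591, -0.388, 0.591], 'contact_force': [-0.665, 0.038, 0.199], 'ft_torque': [0.002, -0.049, 0.007], 'opening': 0.999}
```

View pics/j3.png

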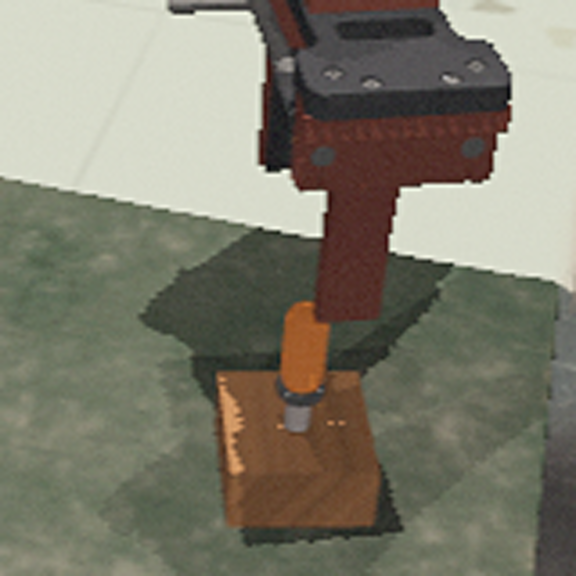

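View pics/j4.png

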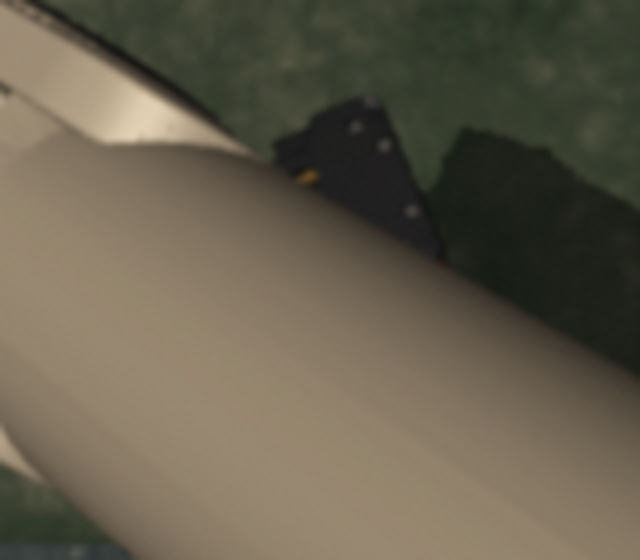

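The open near finger hangs beside the pin, with its tip at (350,320) in the crop. I compute its true height.

```bash
python3 - <<'E'
from geo import *
np.set_printoptions(precision=4,suppress=True)
im=load('j_side')
for px in [(315,315),(382,318),(348,320)]:
    q=((px[0]+.5)/3.6-.5+300,(px[1]+.5)/3.6-.5+220); o,d=ray(im,q)
    for y in (.377,.385,.39): print(px,o+d*(y-o[1])/d[1], end=' ')
    print()
u=np.array([-.4,.917]); 
for k in (.044,.0575): print(np.array([.442,.337])+k*u)
E
```

```text
(315, 315) [0.4331 0.377  0.1212] (315, 315) [0.4322 0.385  0.1278] (315, 315) [0.4317 0.39   0.1319] 
(382, 318) [0.409  0.377  0.1259] (382, 318) [0.4086 0.385  0.1324] (382, 318) [0.4083 0.39   0.1364] 
(348, 320) [0.421  0.377  0.1219] (348, 320) [0.4203 0.385  0.1285] (348, 320) [0.42   0.39   0.1326] 
[0.4244 0.3773]
[0.419  0.3897]
```

The tip is again about 28 mm above the reading, and x and y agree to 1 mm. I descend to a reading of 0.027, which puts the tips at about 0.055, and grip.

>>> {"name": "move_arm", "arguments": {"offset": [[-0.0015,-0.0015,-0.02],[0,0,-0.02],[0,0,-0.015],[0,0,-0.01],[0,0,-0.0065],[0,0,0],[0,0,0]], "angular": [[0,0,0],[0,0,0],[0,0,0],[0,0,0],[0,0,0],[0,0,0],[0,0,0]]}}

```text
time: 14.88
tool_pos: [0.4399, 0.3361, 0.0269]
tcp_rot: [0.388, 0.591, -0.387, 0.591]
contact_force: [-0.5, 0.8, -0.9]
opening: 1.004
```

```bash
python3 snap.py k side | tail -1; python3 -c "
import cv2
s=cv2.imread('pics/k_side.png');cv2.imwrite('pics/k3.png',cv2.resize(s[260:390,320:450],None,fx=4.5,fy=4.5,interpolation=cv2.INTER_CUBIC))"
```

```text
{'time': 14.925, 'qpos': [-0.381, 0.547, -0.491, 1.953, 0.377, 0.73, -2.256], 'dq': [0.0, -0.001, 0.001, 0.001, 0.001, 0.0, -0.001], 'joint_torque': [-0.032, -51.469, -5.662, -18.926, 0.032, -0.063, 0.0], 'tool_pos': [0.44, 0.336, 0.027], 'tcp_rot': [0.388, 0.591, -0.387, 0.591], 'contact_force': [0.486, -0.532, -0.321], 'ft_torque': [0.059, -0.049, -0.027], 'opening': 1.001}
```

View pics/k3.png

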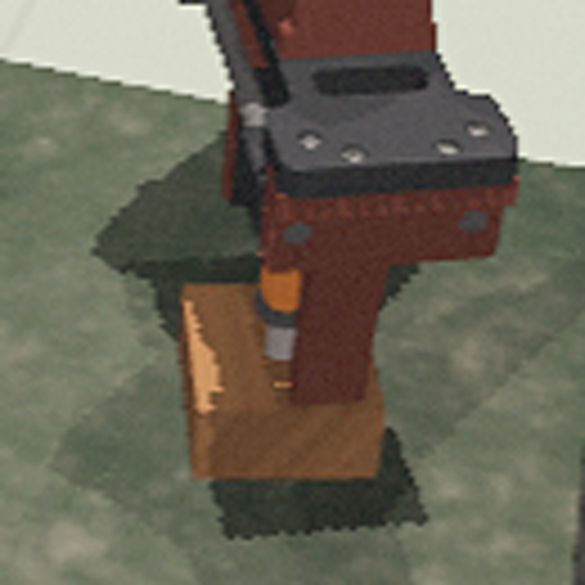

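No contact, and the finger hangs beside the handle. Closing.

>>> {"name": "move_arm", "arguments": {"offset": [[0,0,0],[0,0,0],[0,0,0],[0,0,0],[0,0,0],[0,0,0]], "angular": [[0,0,0],[0,0,0],[0,0,0],[0,0,0],[0,0,0],[0,0,0]], "fingers": 0}}

```text
time: 15.68
tool_pos: [0.4397, 0.3357, 0.0264]
tcp_rot: [0.388, 0.591, -0.388, 0.591]
contact_force: [0.1, 0.2, -0.3]
opening: 0.357
```

```bash
python3 snap.py l side | tail -1; python3 -c "
import cv2
s=cv2.imread('pics/l_side.png');cv2.imwrite('pics/l3.png',cv2.resize(s[260:390,320:450],None,fx=4.5,fy=4.5,interpolation=cv2.INTER_CUBIC))"
```

```text
{'time': 15.725, 'qpos': [-0.381, 0.548, -0.49, 1.954, 0.377, 0.73, -2.256], 'dq': [-0.0, -0.001, -0.0, -0.001, -0.002, 0.001, -0.001], 'joint_torque': [0.002, -51.74, -5.692, -18.981, 0.032, -0.064, -0.0], 'tool_pos': [0.44, 0.336, 0.026], 'tcp_rot': [0.388, 0.591, -0.388, 0.591], 'contact_force': [-0.387, -0.006, -0.271], 'ft_torque': [0.002, -0.029, 0.019], 'opening': 0.312}
```

View pics/l3.png

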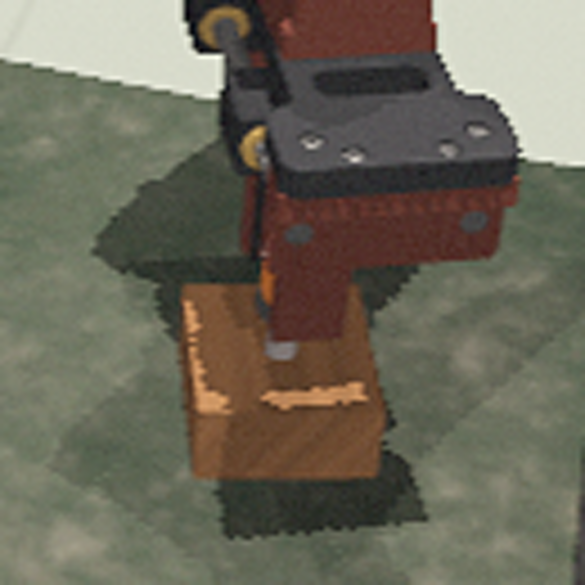

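>>> {"name": "move_arm", "arguments": {"offset": [[0,0,0],[0,0,0],[0,0,0],[0,0,0]], "angular": [[0,0,0],[0,0,0],[0,0,0],[0,0,0]]}}

```text
time: 16.23
tool_pos: [0.4397, 0.3358, 0.0265]
tcp_rot: [0.388, 0.591, -0.388, 0.591]
contact_force: [0.1, 0.0, -0.9]
opening: 0.173
```

The opening stopped at 15 mm, so the handle is held. Lift and check.

>>> {"name": "move_arm", "arguments": {"offset": [[0,0,0.01],[0,0,0.02],[0,0,0.03],[0,0,0.03],[0,0,0]], "angular": [[0,0,0],[0,0,0],[0,0,0],[0,0,0],[0,0,0]]}}

```text
time: 16.85
tool_pos: [0.4412, 0.3373, 0.12]
tcp_rot: [0.39, 0.591, -0.386, 0.592]
contact_force: [-0.7, 1.2, 0.1]
opening: 0.175
```

```bash
python3 snap.py m side | tail -1; python3 -c "
import cv2
s=cv2.imread('pics/m_side.png');cv2.imwrite('pics/m3.png',cv2.resize(s[220:380,310:470],None,fx=3.6,fy=3.6,interpolation=cv2.INTER_CUBIC))"
```

```text
{'time': 16.9, 'qpos': [-0.326, 0.422, -0.552, 1.894, 0.279, 0.899, -2.174], 'dq': [-0.007, 0.032, 0.014, 0.031, 0.006, -0.008, -0.005], 'joint_torque': [-0.012, -49.34, -5.656, -24.171, -0.027, -0.028, 0.053], 'tool_pos': [0.44, 0.336, 0.118], 'tcp_rot': [0.389, 0.591, -0.387, 0.592], 'contact_force': [0.292, 0.24, -0.296], 'ft_torque': [-0.03, 0.045, -0.016], 'opening': 0.174}
```

View pics/m3.png

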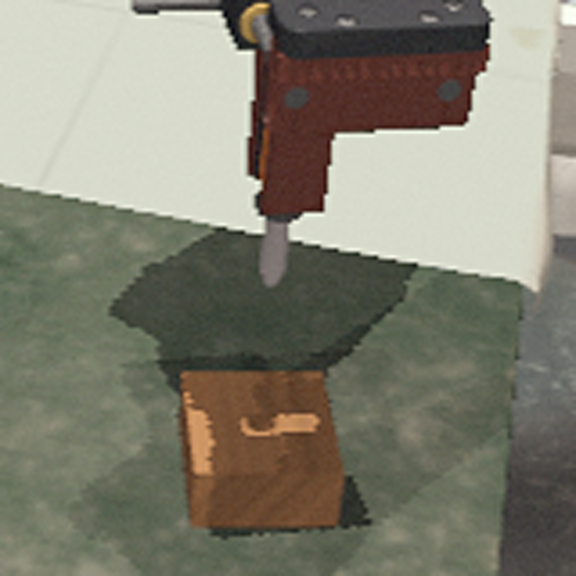

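The pin is out and hanging upright from the fingers, tip at (270,285) in the crop. I compare it with the prediction and work out the delta to the hole.

```bash
python3 - <<'E'
from geo import *
from jig import *
np.set_printoptions(precision=4,suppress=True)
im=load('m_side')
# pin axis from image: darker grey shank pixels midline
c=lambda x,y:((x+.5)/3.6-.5+310,(y+.5)/3.6-.5+220)
print('tip px',c(270,286),'predicted',proj(im,[.4403,.3355,.102]),proj(im,[.4403,.3355,.136]),'shank top px',c(276,220))
for p in [(270,286),(276,220)]:
    o,d=ray(im,c(*p)); print(o+d*(.336-o[1])/d[1])
print('hole',W(.115,0),'delta',W(.115,0)-[.4403,.3355])
E
```

```text
tip px (384.6388888888889, 299.0833333333333) predicted [[385.9501 298.5977]] [[388.053  279.1715]] shank top px (386.30555555555554, 280.75)
[0.442  0.336  0.1011]
[0.4424 0.336  0.1332]
hole [ 0.5701 -0.0748] delta [ 0.1298 -0.4103]
```

>>> {"name": "move_arm", "arguments": {"offset": [[0.0144,-0.0456,0],[0.0144,-0.0456,0],[0.0144,-0.0456,0],[0.0144,-0.0456,0],[0.0144,-0.0456,0],[0.0144,-0.0456,0],[0.0144,-0.0456,0],[0.0144,-0.0456,0],[0.0146,-0.0455,0],[0,0,0],[0,0,0],[0,0,0]], "angular": [[0,0,0],[0,0,0],[0,0,0],[0,0,0],[0,0,0],[0,0,0],[0,0,0],[0,0,0],[0,0,0],[0,0,0],[0,0,0],[0,0,0]]}}

```text
time: 18.4
tool_pos: [0.5689, -0.0728, 0.1162]
tcp_rot: [0.387, 0.592, -0.387, 0.592]
contact_force: [-0.0, -0.0, -0.3]
opening: 0.174
```

```bash
python3 snap.py n side top| tail -1; python3 -c "
import cv2
s=cv2.imread('pics/n_side.png');cv2.imwrite('pics/n3.png',cv2.resize(s[130:240,310:430],None,fx=5,fy=5,interpolation=cv2.INTER_CUBIC))"
```

```text
{'time': 18.5, 'qpos': [0.353, 0.434, -0.426, 1.853, 0.223, 0.901, -1.335], 'dq': [0.002, 0.0, 0.005, -0.004, 0.001, -0.001, 0.001], 'joint_torque': [0.149, -50.253, -4.037, -23.49, -0.014, -0.064, -0.004], 'tool_pos': [0.569, -0.073, 0.116], 'tcp_rot': [0.387, 0.592, -0.387, 0.592], 'contact_force': [-0.261, 0.577, -0.338], 'ft_torque': [-0.008, -0.023, 0.006], 'opening': 0.175}
```

View pics/n3.png

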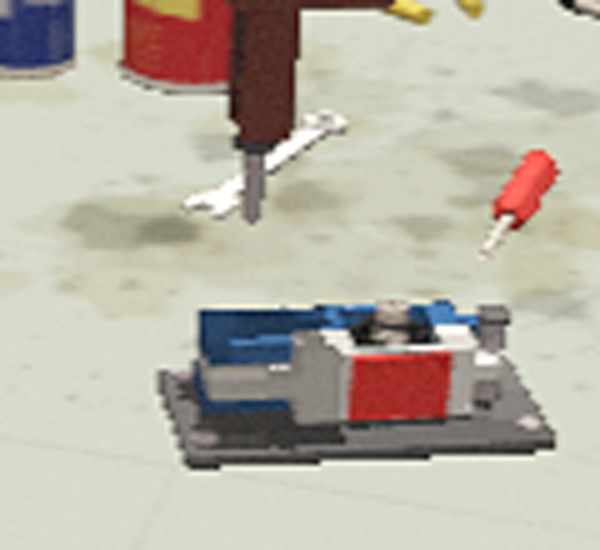

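View pics/n_top.png

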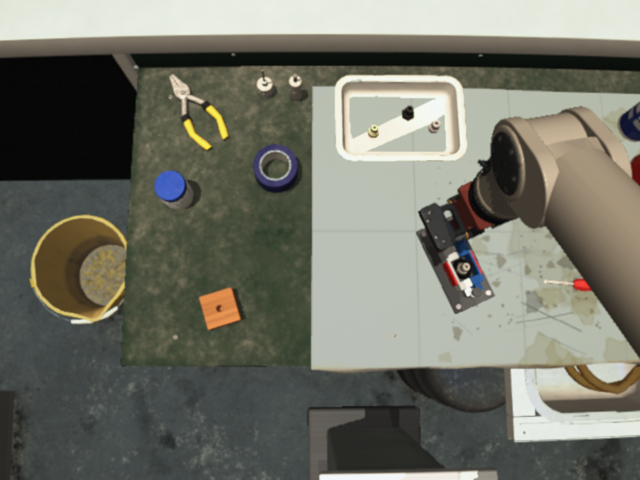

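```bash
python3 - <<'E'
from geo import *
from jig import *
np.set_printoptions(precision=4,suppress=True)
im=load('n_side'); i0=load('i_side')
# hole centroid: dark blob on blue lug in unobstructed picture a and i
for nm in ['a_side','i_side']:
    g=cv2.cvtColor(load(nm)['color'],cv2.COLOR_RGB2GRAY).astype(float)[192:202,350:370]; print(nm); print(g.astype(int)[:, :])
E
```

```text
a_side
[[115 125 122 122 123 122 126 124 127 123 124 125 122 124 120 127 128 123
  122 120]
 [126 130 127 130 131 131 133 131 134 131 128 130 129 130 128 131 132 129
  129 127]
 [115 131 130 131 129 130 131 135 134 132 132 134 130 133 133 131 132 130
  146 139]
 [107 136 130 131 132 125 122 111 112 122 126 129 131 131 129 132 132 115
  123 135]
 [ 68 119 132 130 131 115  78  58  63  61  68  84 121 131 132 132 134 111
   78  72]
 [ 68 120 132 134 135 124  90  74  65  65  71  95 127 134 137 134 134 135
  103  66]
 [ 51 111 138 135 133 135 137 136 141 140 130 122 123 122 124 112 106 107
   92  76]
 [161  60  82  87  62  60  65  66  63  50  61  53  56  63  53  59  57  58
   64  69]
 [163  51  62  67  68  69  71  67  66  67  69  69  67  67  62  59  70  75
   70  69]
 [227 176  64  71  70  69  69  68  67  70  70  70  71  70  73  65  73  68
   72  67]]
i_side
[[114 119 126 127 125 124 125 125 125 122 125 128 125 127 124 127 128 123
  121 120]
 [128 132 127 132 132 131 134 131 133 132 128 130 130 132 130 129 132 129
  131 129]
 [114 133 131 134 129 132 134 136 135 138 137 135 133 136 132 133 134 134
  143 140]
 [107 134 135 132 134 131 121 118 110 122 124 126 132 129 132 134 135 112
  118 129]
 [ 71 123 135 132 130 114  76  63  63  61  72  82 123 133 134 132 133 107
  172 228]
 [ 72 121 133 134 136 123  96  74  72  61  71  96 129 135 135 134 136 135
  149 249]
 [ 52 115 138 134 134 139 138 140 142 141 131 124 122 122 121 113 102 104
  113 235]
 [ 55  70  85  87  68  59  64  63  65  54  60  60  60  66  59  60  58  58
   95 152]
 [110  53  65  66  65  71  67  69  68  65  74  72  66  68  59  63  69  61
   96 110]
 [107  82  68  67  65  70  68  65  65  68  64  64  67  64  69  63  65  65
   99 118]]
```

```bash
python3 - <<'E'
from geo import *
from jig import *
np.set_printoptions(precision=4,suppress=True)
im=load('n_side')
P=plane(im,(358.5,196.35),.046); print('hole side',P,J(P))
for z in (.1015,.110,.120,.13): print(z,proj(im,[P[0],P[1],z]), proj(im,[.5701,-.0748,z]), 'tool xy',proj(im,[.5689,-.0728,z]))
g=cv2.cvtColor(im['color'],cv2.COLOR_RGB2GRAY)[156:178,352:372]; print(g)
t=load('n_top'); P=plane(t,(219.7,308.3),.03); print(P)
g=cv2.cvtColor(t['color'],cv2.COLOR_RGB2GRAY)[302:316,212:228]; print(g)
E
```

```text
hole side [ 0.5698 -0.0754  0.046 ] [ 0.1145 -0.0005]
0.1015 [[359.9214 173.4621]] [[359.7351 173.5602]] tool xy [[360.074  173.9928]]
0.11 [[360.146  169.8453]] [[359.9591 169.9422]] tool xy [[360.2997 170.37  ]]
0.12 [[360.4127 165.5508]] [[360.225  165.6462]] tool xy [[360.5678 166.0682]]
0.13 [[360.6821 161.2131]] [[360.4936 161.3072]] tool xy [[360.8387 161.7232]]
[[199 197 195 200 207 156  47  57  57  54  55  55  56  52  50  46 176 230
  254 255]
 [181 181 181 177 132  51  52  52  60  64  54  54  56  51  52  53 204 253
  255 255]
 [185 186 184 183 133  50  53  57  55  45  48  52  42  59 174 224 254 255
  255 222]
 [184 185 186 190 142  60  52  57  57  59  60  55  51 211 255 255 255 247
  181  92]
 [185 185 184 188 192 197 149  57  56  55  50 113 176 252 255 255 245 172
  179 205]
 [182 187 189 188 192 199 158 112 125 126 110 251 255 255 254 194  97 153
  188 197]
 [201 206 209 212 214 220 172 105 116 121 107 247 255 241 175 160 179 177
  185 192]
 [215 217 214 215 217 220 172 106 115 115 108 237 210 107 160 182 183 187
  194 198]
 [215 216 215 215 213 218 191 136 115 119 122 12
[... 1404 characters left out ...]
 120 142 149 150 152 152 152]
 [148 148 149 143 122  84  59  60  79 113 139 145 149 151 151 150]
 [147 147 147 137  99  58  50  69 101 133 144 142 148 150 149 148]
 [147 148 147 132  88  49  54  80 117 150 150 143 146 147 147 147]
 [149 149 149 138 100  56  58  83 115 146 148 143 146 148 150 153]
 [149 150 149 144 119  76  63  79  98 125 141 148 152 155 158 160]
 [148 147 147 145 134 111  95  98 108 129 149 158 161 162 165 166]
 [146 144 145 146 146 143 138 141 146 154 162 164 166 167 168 167]
 [146 148 150 153 155 159 161 162 163 165 166 167 166 166 165 161]
 [153 156 158 161 163 165 167 166 166 166 166 165 162 158 154 151]
 [161 162 164 165 166 166 166 166 165 164 164 161 157 152 149 148]]
```

The pin axis is at column 360.4, and the vertical line through the hole is at 360.1–360.4, so it's lined up to about 1 mm. I apply the small correction and lower to just above the mouth, then in a little way.

>>> {"name": "move_arm", "arguments": {"offset": [[0.0006,-0.0017,0],[0,0,-0.02],[0,0,-0.02],[0,0,-0.01],[0,0,0],[0,0,0],[0,0,-0.004],[0,0,-0.004],[0,0,-0.003],[0,0,0]], "angular": [[0,0,0],[0,0,0],[0,0,0],[0,0,0],[0,0,0],[0,0,0],[0,0,0],[0,0,0],[0,0,0],[0,0,0]]}}

```text
time: 19.75
tool_pos: [0.5698, -0.0763, 0.0551]
tcp_rot: [0.388, 0.592, -0.388, 0.591]
contact_force: [0.2, 0.4, -0.2]
opening: 0.178
```

```bash
python3 snap.py o side| tail -1; python3 -c "
import cv2
s=cv2.imread('pics/o_side.png');cv2.imwrite('pics/o3.png',cv2.resize(s[160:230,330:410],None,fx=7,fy=7,interpolation=cv2.INTER_CUBIC))"
```

```text
{'time': 19.8, 'qpos': [0.332, 0.516, -0.397, 1.893, 0.273, 0.787, -1.374], 'dq': [0.002, -0.003, -0.0, -0.003, -0.001, 0.0, -0.001], 'joint_torque': [0.003, -52.816, -4.308, -20.886, -0.006, -0.071, -0.004], 'tool_pos': [0.57, -0.076, 0.055], 'tcp_rot': [0.388, 0.592, -0.388, 0.591], 'contact_force': [-0.489, -1.178, 0.01], 'ft_torque': [-0.01, 0.006, 0.013], 'opening': 0.178}
```

View pics/o3.png

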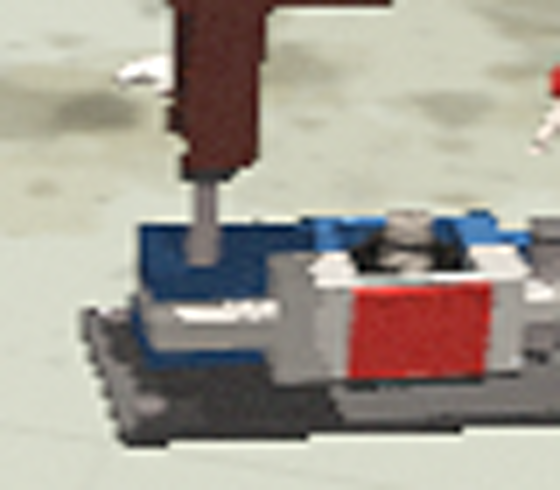

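No force. The tip sits in the mouth at (201,265), px (358.7,197.9). The earlier hover reading was lagging and y overshot by 1.5 mm, so I undo that and go on down.

>>> {"name": "move_arm", "arguments": {"offset": [[-0.0003,0.0014,0],[0,0,0],[0,0,-0.004],[0,0,-0.004],[0,0,0]], "angular": [[0,0,0],[0,0,0],[0,0,0],[0,0,0],[0,0,0]]}}

```text
time: 20.42
tool_pos: [0.5694, -0.0749, 0.0469]
tcp_rot: [0.387, 0.592, -0.388, 0.591]
contact_force: [-0.2, 0.2, 0.3]
opening: 0.174
```

>>> {"name": "move_arm", "arguments": {"offset": [[0,0,-0.004],[0,0,-0.004],[0,0,-0.003],[0,0,0]], "angular": [[0,0,0],[0,0,0],[0,0,0],[0,0,0]]}}

```text
time: 20.92
tool_pos: [0.5695, -0.0748, 0.0361]
tcp_rot: [0.388, 0.592, -0.388, 0.591]
contact_force: [0.1, 0.6, 0.6]
opening: 0.177
```

```bash
python3 snap.py p side| tail -1; python3 -c "
import cv2
s=cv2.imread('pics/p_side.png');cv2.imwrite('pics/p3.png',cv2.resize(s[160:230,330:410],None,fx=7,fy=7,interpolation=cv2.INTER_CUBIC))"
```

```text
{'time': 20.975, 'qpos': [0.321, 0.542, -0.387, 1.904, 0.289, 0.751, -1.39], 'dq': [0.004, -0.004, -0.001, -0.003, -0.001, 0.003, 0.0], 'joint_torque': [-0.003, -53.529, -4.334, -20.025, -0.004, -0.072, -0.005], 'tool_pos': [0.57, -0.075, 0.036], 'tcp_rot': [0.388, 0.591, -0.388, 0.591], 'contact_force': [0.145, 0.895, -0.248], 'ft_torque': [-0.083, -0.027, -0.042], 'opening': 0.177}
```

View pics/p3.png

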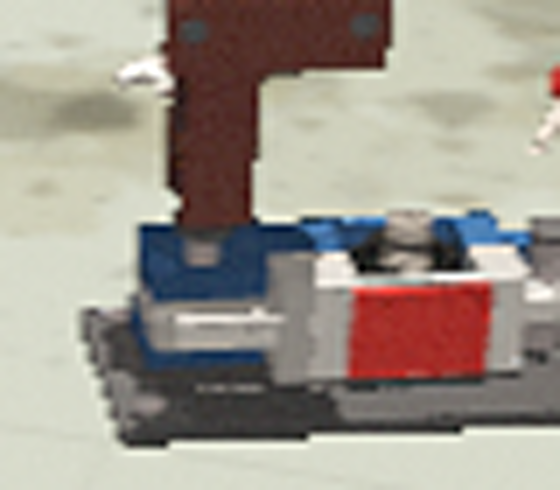

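It's entering freely, with the shank vanishing into the hole at (203,255). I finish lowering until the collar seats.

>>> {"name": "move_arm", "arguments": {"offset": [[0,0,-0.003],[0,0,-0.003],[0,0,-0.0015],[0,0,-0.001],[0,0,0],[0,0,0]], "angular": [[0,0,0],[0,0,0],[0,0,0],[0,0,0],[0,0,0],[0,0,0]]}}

```text
time: 21.72
tool_pos: [0.5699, -0.0748, 0.028]
tcp_rot: [0.388, 0.591, -0.388, 0.591]
contact_force: [0.3, 0.4, -1.6]
opening: 0.178
```

>>> {"name": "move_arm", "arguments": {"offset": [[0,0,-0.001],[0,0,-0.001],[0,0,0]], "angular": [[0,0,0],[0,0,0],[0,0,0]]}}

```text
time: 22.1
tool_pos: [0.5699, -0.0749, 0.0264]
tcp_rot: [0.388, 0.591, -0.388, 0.591]
contact_force: [-2.6, -0.3, 4.4]
opening: 0.176
```

>>> {"name": "move_arm", "arguments": {"offset": [[0,0,-0.001],[0,0,0],[0,0,0]], "angular": [[0,0,0],[0,0,0],[0,0,0]]}}

```text
time: 22.48
tool_pos: [0.57, -0.0749, 0.0264]
tcp_rot: [0.388, 0.591, -0.388, 0.592]
contact_force: [-3.8, 0.2, 13.3]
opening: 0.176
```

```bash
python3 snap.py q side| tail -1; python3 -c "
import cv2
s=cv2.imread('pics/q_side.png');cv2.imwrite('pics/q3.png',cv2.resize(s[160:230,330:410],None,fx=7,fy=7,interpolation=cv2.INTER_CUBIC))"
```

```text
{'time': 22.525, 'qpos': [0.315, 0.556, -0.381, 1.909, 0.299, 0.732, -1.398], 'dq': [0.001, 0.001, 0.001, -0.001, -0.001, 0.0, -0.001], 'joint_torque': [-0.321, -47.218, -3.654, -18.691, 0.284, -1.628, -0.002], 'tool_pos': [0.57, -0.075, 0.026], 'tcp_rot': [0.388, 0.591, -0.388, 0.592], 'contact_force': [-3.859, 0.536, 13.811], 'ft_torque': [0.003, 1.093, -0.003], 'opening': 0.176}
```

View pics/q3.png

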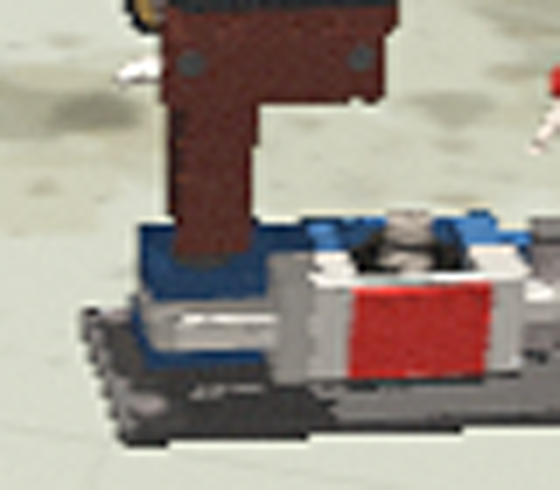

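Firm stop at the same reading (0.0264) as in the block, so the collar is seated and the tip is at about 10 mm. I ease off, open and lift clear.

>>> {"name": "move_arm", "arguments": {"offset": [[0,0,0.002],[0,0,0],[0,0,0],[0,0,0],[0,0,0],[0,0,0],[0,0,0]], "angular": [[0,0,0],[0,0,0],[0,0,0],[0,0,0],[0,0,0],[0,0,0],[0,0,0]], "fingers": 100}}

```text
time: 23.4
tool_pos: [0.5698, -0.0749, 0.0269]
tcp_rot: [0.388, 0.591, -0.388, 0.591]
contact_force: [-0.2, 0.4, -0.8]
opening: 0.932
```

>>> {"name": "move_arm", "arguments": {"offset": [[0,0,0.01],[0,0,0.02],[0,0,0.03],[0,0,0.03],[0,0,0]], "angular": [[0,0,0],[0,0,0],[0,0,0],[0,0,0],[0,0,0]]}}

```text
time: 24.02
tool_pos: [0.5722, -0.0749, 0.1208]
tcp_rot: [0.389, 0.589, -0.387, 0.593]
contact_force: [-0.2, -0.6, -0.0]
opening: 1.004
```

```bash
python3 snap.py r side top| tail -1; python3 -c "
import cv2
s=cv2.imread('pics/r_side.png');cv2.imwrite('pics/r3.png',cv2.resize(s[150:240,330:430],None,fx=6,fy=6,interpolation=cv2.INTER_CUBIC))"
```

```text
{'time': 24.125, 'qpos': [0.356, 0.433, -0.426, 1.851, 0.224, 0.903, -1.335], 'dq': [-0.005, 0.024, 0.007, 0.021, 0.001, -0.005, -0.001], 'joint_torque': [-0.023, -51.501, -4.294, -24.216, -0.034, -0.08, 0.013], 'tool_pos': [0.57, -0.075, 0.118], 'tcp_rot': [0.388, 0.591, -0.388, 0.592], 'contact_force': [-0.729, -0.567, -0.108], 'ft_torque': [-0.012, -0.009, -0.048], 'opening': 1.001}
```

View pics/r3.png

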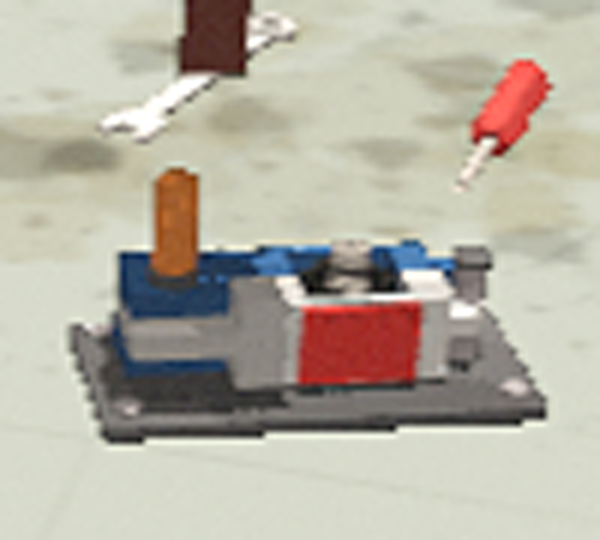

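The pin stands home with its collar on the top lug at (175,278), and the silver half is still shut. Next I move over the squeeze point.

>>> {"name": "move_arm", "arguments": {"offset": [[-0.0307,-0.0133,0],[-0.0306,-0.0133,0],[0,0,-0.02],[0,0,-0.015],[0,0,0],[0,0,0],[0,0,0]], "angular": [[0,0,0],[0,0,0],[0,0,0],[0,0,0],[0,0,0],[0,0,0],[0,0,0]]}}

```text
time: 25.0
tool_pos: [0.5091, -0.1013, 0.0824]
tcp_rot: [0.388, 0.591, -0.387, 0.592]
contact_force: [0.7, 0.9, 0.1]
opening: 1.001
```

```bash
python3 snap.py s side top| tail -1; python3 -c "
import cv2
s=cv2.imread('pics/s_side.png');cv2.imwrite('pics/s3.png',cv2.resize(s[120:240,330:450],None,fx=5,fy=5,interpolation=cv2.INTER_CUBIC))
s=cv2.imread('pics/s_top.png');cv2.imwrite('pics/s4.png',cv2.resize(s[200:320,390:510],None,fx=5,fy=5,interpolation=cv2.INTER_CUBIC))"
```

```text
{'time': 25.1, 'qpos': [0.422, 0.399, -0.421, 2.006, 0.228, 0.78, -1.293], 'dq': [0.0, 0.001, -0.001, 0.004, 0.001, -0.001, -0.002], 'joint_torque': [-0.036, -45.498, -3.466, -20.984, -0.017, -0.067, 0.001], 'tool_pos': [0.509, -0.101, 0.082], 'tcp_rot': [0.388, 0.591, -0.387, 0.592], 'contact_force': [0.262, -0.1, -0.215], 'ft_torque': [0.031, 0.008, 0.016], 'opening': 0.998}
```

View pics/s3.png

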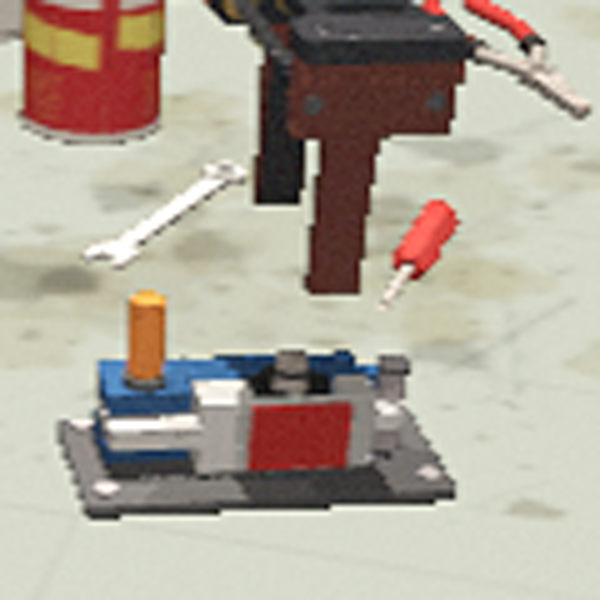

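View pics/s4.png

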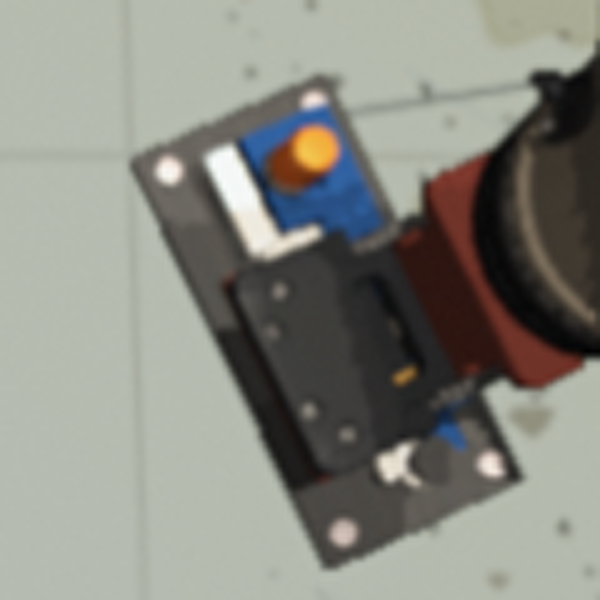

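Both fingers are visible, near tip (333,292) and far tip (278,203), straddling the jig, and the gripper is aligned with the jig in the top view. I check the centring.

```bash
python3 - <<'E'
from geo import *
from jig import *
im=load('s_side')
c=lambda x,y:((x+.5)/5-.5+330,(y+.5)/5-.5+120)
for z in (.106,.110,.114):
    for p in [(305,290),(360,293),(255,202),(302,204)]: print(z,p,(J(plane(im,c(*p),z))*1000).round(1),end=' ')
    print()
print('tool',J((.509,-.1012))*1000)
E
```

```text
0.106 (305, 290) [55.7 36. ] 0.106 (360, 293) [33.1 41. ] 0.106 (255, 202) [ 55.  -60.4] 0.106 (302, 204) [ 34.  -56.3] 
0.11 (305, 290) [58.2 44.6] 0.11 (360, 293) [35.8 49.6] 0.11 (255, 202) [ 57.5 -51. ] 0.11 (302, 204) [ 36.7 -46.9] 
0.114 (305, 290) [60.7 53.2] 0.114 (360, 293) [38.5 58.1] 0.114 (255, 202) [ 60.1 -41.5] 0.114 (302, 204) [ 39.4 -37.5] 
tool [48.40153561  0.17706138]
```

It's centred, and the tip offset is again about 29 mm. I descend to a reading of −0.012, which puts the tips at about 17 mm, above the 8 mm base.

>>> {"name": "move_arm", "arguments": {"offset": [[0,0,-0.02],[0,0,-0.02],[0,0,-0.02],[0,0,-0.015],[0,0,-0.01],[0,0,-0.005],[0,0,-0.004],[0,0,0],[0,0,0]], "angular": [[0,0,0],[0,0,0],[0,0,0],[0,0,0],[0,0,0],[0,0,0],[0,0,0],[0,0,0],[0,0,0]]}}

```text
time: 26.22
tool_pos: [0.5088, -0.1015, -0.0117]
tcp_rot: [0.388, 0.591, -0.388, 0.592]
contact_force: [0.4, -0.7, 0.1]
opening: 1.0
```

```bash
python3 snap.py t side top| tail -1; python3 -c "
import cv2
s=cv2.imread('pics/t_side.png');cv2.imwrite('pics/t3.png',cv2.resize(s[140:240,330:430],None,fx=6,fy=6,interpolation=cv2.INTER_CUBIC))"
```

```text
{'time': 26.325, 'qpos': [0.362, 0.548, -0.355, 2.056, 0.331, 0.591, -1.383], 'dq': [-0.0, 0.002, -0.001, 0.002, 0.0, 0.0, -0.001], 'joint_torque': [-0.014, -50.185, -3.58, -16.129, -0.009, -0.069, 0.001], 'tool_pos': [0.509, -0.101, -0.012], 'tcp_rot': [0.388, 0.591, -0.388, 0.592], 'contact_force': [0.545, 0.07, 0.267], 'ft_torque': [-0.034, -0.042, -0.017], 'opening': 1.001}
```

View pics/t3.png

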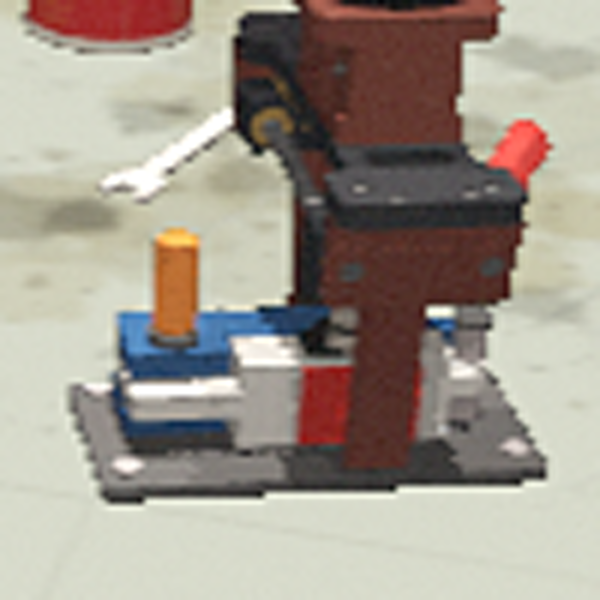

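The near finger is in front of the silver pad at (385,460), with no contact. Close onto the pads.

>>> {"name": "move_arm", "arguments": {"offset": [[0,0,0],[0,0,0],[0,0,0],[0,0,0],[0,0,0],[0,0,0],[0,0,0]], "angular": [[0,0,0],[0,0,0],[0,0,0],[0,0,0],[0,0,0],[0,0,0],[0,0,0]], "fingers": 0}}

```text
time: 27.2
tool_pos: [0.5091, -0.103, -0.012]
tcp_rot: [0.388, 0.591, -0.388, 0.592]
contact_force: [2.1, -3.5, -3.5]
opening: 0.584
```

```bash
python3 snap.py u side top| tail -1; python3 -c "
import cv2
s=cv2.imread('pics/u_side.png');cv2.imwrite('pics/u3.png',cv2.resize(s[140:240,330:430],None,fx=6,fy=6,interpolation=cv2.INTER_CUBIC))"
```

```text
{'time': 27.3, 'qpos': [0.362, 0.549, -0.353, 2.055, 0.332, 0.59, -1.383], 'dq': [0.003, -0.0, 0.0, 0.0, -0.003, -0.001, 0.001], 'joint_torque': [-1.819, -51.079, -5.711, -14.865, -0.823, 0.339, -0.156], 'tool_pos': [0.509, -0.103, -0.012], 'tcp_rot': [0.388, 0.591, -0.388, 0.592], 'contact_force': [2.82, -3.96, -3.844], 'ft_torque': [-0.7, -0.386, 0.159], 'opening': 0.594}
```

View pics/u3.png

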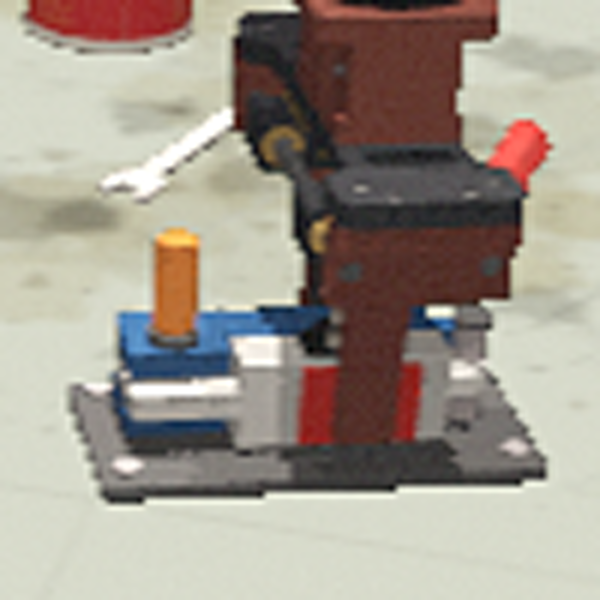

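Stopped at 52 mm, which matches the width over both pads. There is a net side load of about 5 N, so I shift 1.5 mm to even it out and let it settle.

>>> {"name": "move_arm", "arguments": {"offset": [[0.0005,-0.0013,0],[0,0,0],[0,0,0],[0,0,0],[0,0,0],[0,0,0]], "angular": [[0,0,0],[0,0,0],[0,0,0],[0,0,0],[0,0,0],[0,0,0]]}}

```text
time: 28.05
tool_pos: [0.5091, -0.1029, -0.012]
tcp_rot: [0.388, 0.591, -0.388, 0.591]
contact_force: [2.4, -1.9, -1.4]
opening: 0.588
```

```bash
python3 snap.py v side top| tail -1; python3 -c "
import cv2
s=cv2.imread('pics/v_side.png');cv2.imwrite('pics/v3.png',cv2.resize(s[180:230,335:415],None,fx=9,fy=9,interpolation=cv2.INTER_CUBIC))
s=cv2.imread('pics/v_top.png');cv2.imwrite('pics/v4.png',cv2.resize(s[200:320,390:510],None,fx=5,fy=5,interpolation=cv2.INTER_CUBIC))"
```

```text
{'time': 28.15, 'qpos': [0.364, 0.549, -0.355, 2.054, 0.331, 0.592, -1.381], 'dq': [0.0, -0.001, -0.001, -0.0, -0.0, -0.0, -0.001], 'joint_torque': [-0.884, -50.52, -4.802, -15.199, -0.604, 0.346, -0.018], 'tool_pos': [0.509, -0.103, -0.012], 'tcp_rot': [0.388, 0.591, -0.388, 0.591], 'contact_force': [2.369, -1.931, -2.836], 'ft_torque': [-0.745, -0.49, 0.009], 'opening': 0.591}
```

View pics/v3.png

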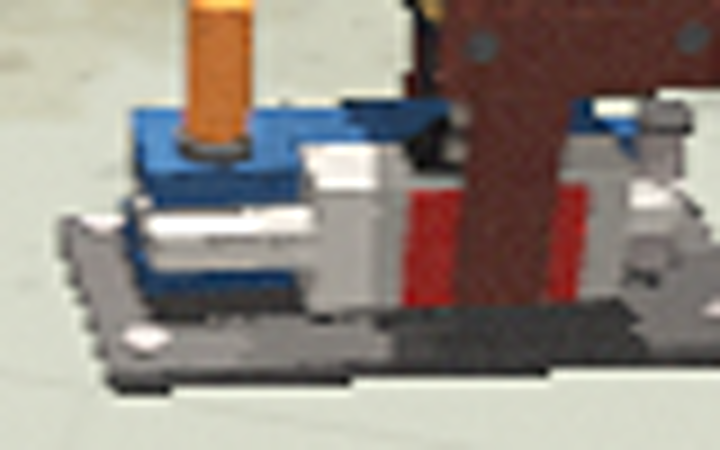

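View pics/v4.png

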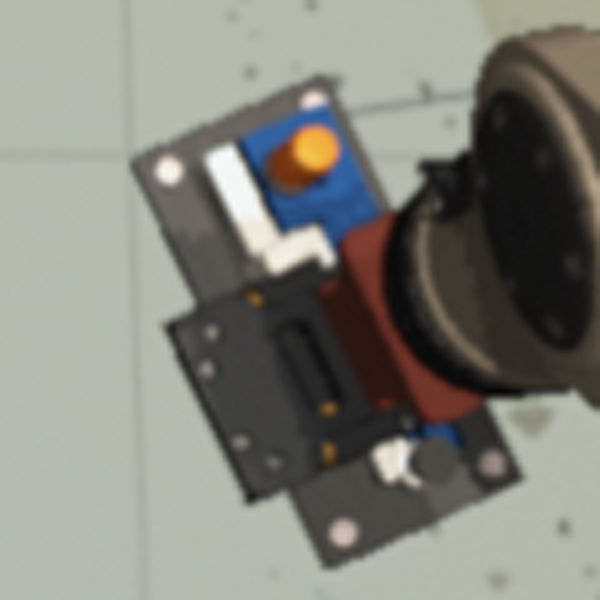

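View pics/v_top.png

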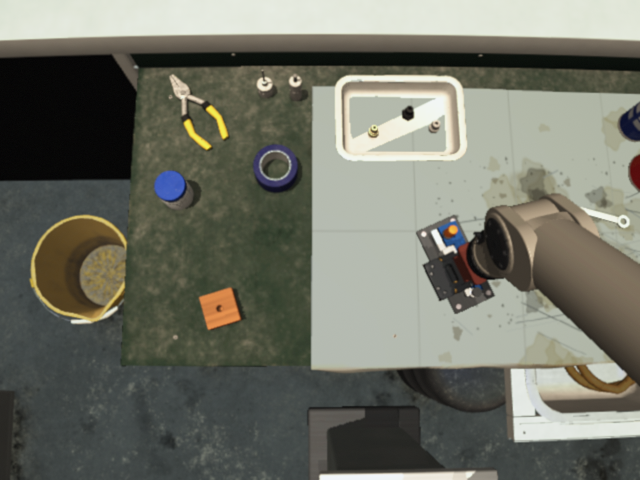

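The jig is shut, the pin's collar is on the lug at (215,148), the finger is on the red pad, the adapter edge behind the finger is upright at (455,130), and the pot and tape are where they were. Both sides are loaded, so I hand in.

```bash
python3 -c "
from cell import robot
print(robot.hand_in()); o=robot.get_obs(); print(o['time'],o['opening'],o['contact_force'])"
```

```text
the job is handed in; nothing more can be done
None
the job is handed in; nothing more can be done
```

The job is handed in at about 28 s of the 64 s allowed. The silver half is shut, the pin is home, and the gripper was still squeezing both red pads.

**What I did**
- **Shutting the jig:** I swung the silver half to its stop. Side-view edge measurements put its outer face parallel to the jig within about 0.01 rad.
- **Pin:** I took it from the block and lowered it through the lugs. It stopped firmly, with about 13 N upward, at the same tool height as in the block. The pictures show the collar resting on the top lug and the pin upright.
- **Squeeze:** The fingers closed on the pads and stopped at 52 mm, which matches the given width over both pads. I shifted the arm about 1.4 mm, which cut the net side load from about 5 N to 3 N.

**What disagreed or was not fully checked**
- **Tool height:** The fingertips appear about 26–30 mm above the reported TCP. Because of this my first closing push passed over the silver half without touching it. I repeated it lower and allowed for the offset from then on.
- **Push position:** The stop came about 5 mm further in than the stated finger thickness implied.
- **Pad forces:** The force on each pad was inferred from the half-of-maximum grip setting (about 30 N) and the net load. It was not measured separately.
- **Adapter:** In the last side view it was partly hidden behind the finger. The part that showed looked upright and in place.

The pot and tape roll looked unmoved in the last top view.

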